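# Index the piston in the marking fixture and punch it

### The arm

A 6-joint arm with a two-finger parallel gripper is mounted at the origin on a cart in front of the work surface, level with it; the furniture and walls round the work are solid. World frame = base frame: x ahead of the robot, y to its left, z up, the work surface at z = 0. Lengths are in m, angles in rad, forces in N, time in s.
With the tool pointing down it reaches from about 0.275 to 0.725 m from the base axis. Payload 15.9 kg.
Tool frame: the origin (TCP) lies midway between the tips of the shut fingers; the grasp point (between the pads) lies 19 mm behind it; y points along the fingers, x is the direction in which the jaws open and shut, and the axes are right-handed (so a half turn about y gives the same grasp; the last joint's range is limited). The gripper opens to 85 mm and grips with 20 to 120 N. Pads are 22 mm wide; open, the fingers measure 114 mm over their backs; the gripper's body (76 mm by 85 mm) begins 54 mm behind the grasp point. The pads swing forward as they close: fully open they stand 13 mm farther back than shut.
Start: joints at [1.233, 0.213, -0.034, 1.323, 0, 1.571], TCP at [0.166, 0.472, 0.231] pointing down, gripper open.
Joint ranges: [-2.98, 2.98], [-0.74, 1.72], [-1.14, 1.35], [-2.1, 2.04], [-1.57, 1.44], [-3.14, 3.14]. Speed limits (rad/s): [1.89, 1.89, 2.39, 2.57, 3.14, 3.14].

### API

Orientations are given as a unit quaternion [w, x, y, z].
In Python, from workcell import get_state, snapshot, finish_job gives the robot as it stands.
- The arm moves only by the shell command python3 -m handwheel 'ROWS' [OPENING] [FORCE]. ROWS is JSON, a list of rows, each an object of numbers: "x", "y", "z": the shift along the tool's x, y, z scaled (see below); "spin": the turn about the tool's y scaled (see below). In form: [{"x": .., "y": .., "z": .., "spin": ..}, ...]. A call has 1 to 20 rows; each row shifts and turns the pose as measured when the row begins, along the tool's axes as they then stand; what a row does not reach is not made up. The controller multiplies each number of a shift by 10 cm and each number of a turn by pi/4 rad. A row lasts 1/10 s, in which the tool goes at most 50 mm and 8.59 degrees, less where a joint would pass 70% of its speed; a pose out of reach is approached as far as the arm can. A call with a number of a shift or a turn outside -1 to 1 is refused whole. A call with a gripper value outside its range is refused whole. OPENING is the opening, from 0 (shut) to 1 (fully open), set as the call begins (- or left out, the last holds). The fingers move at their own pace and stop on an object; FORCE is the grip in N (left out, the last holds). Time passes only in rows, so rows that do not move let the fingers close. It gives the time, the measured TCP pose, the force and the opening at its end, in the units of the state.
- get_state(): the state, without advancing time (a new reading comes with each control period).
- snapshot(name): name is "scene" or "top" or "wrist"; returns a dict with "image" (480x640x3 uint8, red, green, blue), "intrinsics" (3x3 intrinsics, pixels), "k1" (the pictures are not rectified: a ray, as slopes to the right and down, at radius r is drawn at 1 + k1 r^2 times it, then the intrinsics apply), "R" (3x3) and "t" (3): a world point X has camera coordinates R X + t. Camera axes: x right, y down, z forward; pixel columns grow to the right and rows downward; lengths in m; the calibration is good to about 2 mm. A picture is of the moment at which its call begins. There is no depth.
- finish_job(): hands the job in, once; it reports no verdict.
The state is a dict: "clock": time; "joint_positions": joint angles; "joint_vel": joint speeds; "effort": joint torques, N m; "tcp_pos": TCP position; "eef_rot": TCP orientation; "ft_force": force on the tool from outside, world axes, zero at the start; "ft_torque": the same for the moment, N m; "gripper_width": opening from 0.0 (shut) to 1.0 (fully open).
Only numpy, scipy, OpenCV 4.12 (cv2) and the standard library are available. Lean on these libraries where they do the work, as an engineer would, in place of code of your own. Each camera call takes 0.05 s, during which the arm holds its last target.

### The job

Take the piston from the rack and stand it on the seat between the two cheeks of the marking fixture, set down and not dropped, centred in front of the punch and turned so that the dark front mark on its crown faces squarely towards the punch; let go of it. Then press the fixture's lever fully down to punch it, and let the spring-loaded lever come up slowly under control to its top position, never letting it snap back. Leave the spacer, the bearing and the brake pad alone.

Things in the scene. Friction and masses are not known exactly. Their poses are not given: they have to be found in the camera images.
- rack: Plywood rack, fixed; origin under its centre. 92 mm (x) by 146 mm (y), floor 6 mm thick. Three walls along x, 80 mm long, 8 mm thick, top 54 mm above the worktop, at y = -68, 0, +68 mm. The two bays between are 60 mm wide, centred at y = -34 and +34 mm, open at both x ends: what stands in a bay can be gripped only along the rack's x. One holds the piston, the other the spacer.
- piston: Loose alloy piston, upright cylinder 54 mm in diameter, 48 mm tall, about 0.16 kg; origin at the centre of its underside, z up. The front mark is the dark bar on its crown, on its -x side; the dark pin ends on its +y and -y sides, 0.5 mm proud, are not the mark. At the start the mark points to the rack's -x end within 0.3 rad and the crown is flush with the rack's walls.
- mark (a point): Outer end of the dark front mark on the piston's crown: 25 mm from the piston's axis along its -x, 48 mm above its underside. The bar is 15 mm long, 5 mm wide, 1.2 mm high, from 10 to 25 mm off the axis.
- fixture: Marking fixture, fixed; origin at worktop level under the seat's centre. Base plate 8 mm thick, x -75 to 75, y -148 to 52 mm. Steel cheeks at y = -36 and +36 mm, 70 mm long (x), 12 mm thick, top 56 mm above the worktop; the 60 mm channel between is open at both x ends: a piston there can be gripped only along the fixture's x. The punch is on the -y side, the lever beyond it at y = -115 mm.
- seat (a point): Centre of the seat: top of the base plate (8 mm above the worktop), midway between the cheeks, on the punch's axis. The seated piston's origin belongs here. Its axes are those of the fixture. (The worktop between the robot, the rack and the fixture, 55 mm round x = 0.425, y = -0.075 m, is always free.)
- punch_mouth (a point): Where the punch, an 8 mm steel pin along the fixture's y, comes through the 14 mm slot in the cheek: 42 mm from the seat's centre towards the fixture's -y, 32 mm above the worktop. Its grey housing, 30 mm wide and 46 mm high with a dark line on top along the punch's axis, stands behind at y = -54 to -90 mm. With the lever down the tip stands about 2 mm inside the channel.
- lever (a joint): Angle of the punch lever, rad: 0 = up at its stop (start), 0.4 = fully down. Hinge along the fixture's y at x = +55, y = -115 mm, 78 mm above the worktop; the pad is 110 mm from it towards the fixture's -x. A spring lifts it: about 2.2 N on the pad to start it, 6.5 N fully down; let go, it snaps up in under 0.1 s.
- lever_pad (a point): Centre of the top of the lever's black pad (38 x 34 mm), where to press straight down. It is about 109 mm above the worktop with the lever up, 65 mm fully down, and moves almost vertically (shifts under 5 mm along x). The hinge ears, 88 mm tall, stand 110 mm from it towards the fixture's +x.
- hub_spacer: Loose alloy spacer ring, 38 mm diameter, 30 mm tall, standing in the rack's other bay; origin at the centre of its underside. Bystander.
- bearing_1: Loose ball bearing lying flat on the worktop, 47 mm diameter, 14 mm thick; origin at the centre of its underside. Bystander.
- brake_pad_1: Loose brake pad lying on the worktop, 42 x 84 x 12 mm; origin at the centre of its underside. Bystander.
There are look-alikes about, which are no part of the job. Leave any brown or turquoise look-alike of the piston alone.

How it is judged:
By the outcome, as a careful person would: the job done as asked, in the order asked, and still so for the second after the job is handed in, with the robot touching nothing.
It also fails if it takes over 72 s, if anything falls off the work surface, if the arm or the gripper's body presses on something with over 40 N, if the wrist force passes 120 N, or if a joint passes its speed limit or range.

## Working session

There is one attempt and no reset: what is moved stays moved. The work goes in short steps, Python scripts to look and compute and a shell command to move; the robot and the scene stay as the last step left them, time stands still between calls to the robot, and variables do not carry over. Pictures are saved under pics/ and viewed, and the job is handed in when it is done.

```bash
ls; mkdir -p pics; cat > h.py <<'E'
import numpy as np, cv2, json, pickle
from workcell import get_state, snapshot
def snap(n,tag):
    s=snapshot(n); pickle.dump(s,open(f'pics/{tag}.pkl','wb')); cv2.imwrite(f'pics/{tag}.png',s['image'][:,:,::-1]); return s
def load(tag): return pickle.load(open(f'pics/{tag}.pkl','rb'))
def crop(tag,u0,v0,u1,v1,k,name):
    im=load(tag)['image'][v0:v1,u0:u1,::-1]; cv2.imwrite(f'pics/{name}.png',cv2.resize(im,None,fx=k,fy=k,interpolation=cv2.INTER_CUBIC))
def ray(s,u,v,z):
    K=np.array(s['intrinsics']);R=np.array(s['R']);t=np.array(s['t'])
    d=np.array([(u-K[0,2])/K[0,0],(v-K[1,2])/K[1,1]]);m=d.copy()
    for _ in range(30): m=d/(1+s['k1']*(m@m))
    w=R.T@np.array([m[0],m[1],1]);c=-R.T@t
    return c+w*(z-c[2])/w[2]
def proj(s,X):
    K=np.array(s['intrinsics']);p=np.array(s['R'])@np.array(X)+s['t'];m=p[:2]/p[2];m=m*(1+s['k1']*(m@m))
    return np.array([K[0,0]*m[0]+K[0,2],K[1,1]*m[1]+K[1,2]])
E
python3 - <<'E'
from h import *
for n in ['scene','top','wrist']:
    s=snap(n,n+'0'); print(n,s['k1'],np.round(-np.array(s['R']).T@s['t'],3),s['intrinsics'])
print(get_state())
E
```

```text
pics
scene -0.044832523277329395 [-0.002 -0.415  0.897] [[479.40222639   0.         331.03004098]
 [  0.         479.40222639 245.29705364]
 [  0.           0.           1.        ]]
top -0.15225182881326832 [ 0.295 -0.01   1.402] [[531.0688853    0.         306.03017894]
 [  0.         531.0688853  242.11400637]
 [  0.           0.           1.        ]]
wrist -0.00418387614487277 [0.087 0.499 0.373] [[358.52198876   0.         321.16760355]
 [  0.         358.52198876 244.0549633 ]
 [  0.           0.           1.        ]]
{'clock': 0.15, 'joint_positions': array([ 1.23298811e+00,  2.13262417e-01, -3.48914216e-02,  1.32348421e+00,
       -1.03492337e-05,  1.57075913e+00]), 'joint_vel': array([-0.00030905, -0.00119788,  0.00221517,  0.00075282,  0.00075199,
        0.00067147]), 'effort': array([-9.13812764e-04, -6.86402321e+01,  4.87248087e+01,  1.29922057e-02,
        2.64149389e-05,  9.41649425e-07]), 'tcp_pos': array([0.16562975, 0.4715034 , 0.23092954]), 'eef_rot': array([-0.57675317,  0.57710326,  0.40860371, -0.40908511]), 'ft_force': array([ 0.44769878, -0.09548078,  0.27742232]), 'ft_torque': array([ 0.05285193, -0.02336088, -0.00021111]), 'gripper_width': 0.9964397702566166}
```

View pics/scene0.png

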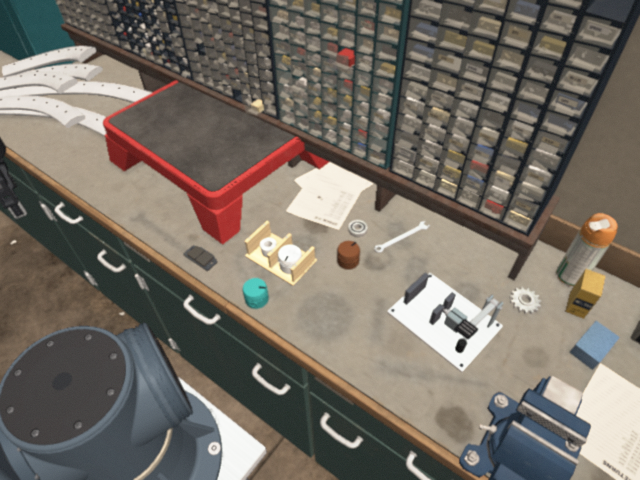

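View pics/top0.png

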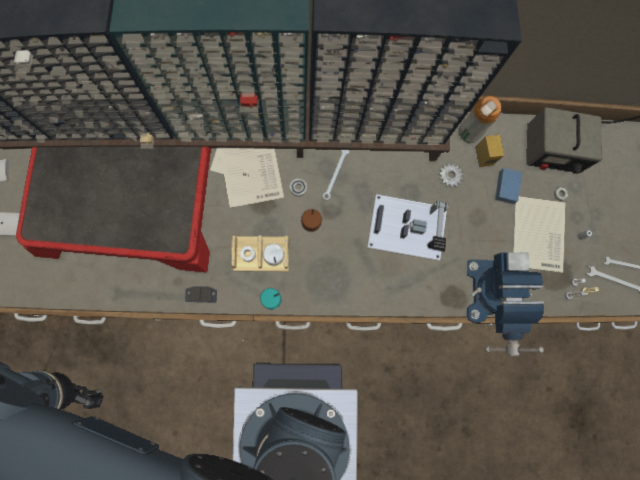

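View pics/wrist0.png

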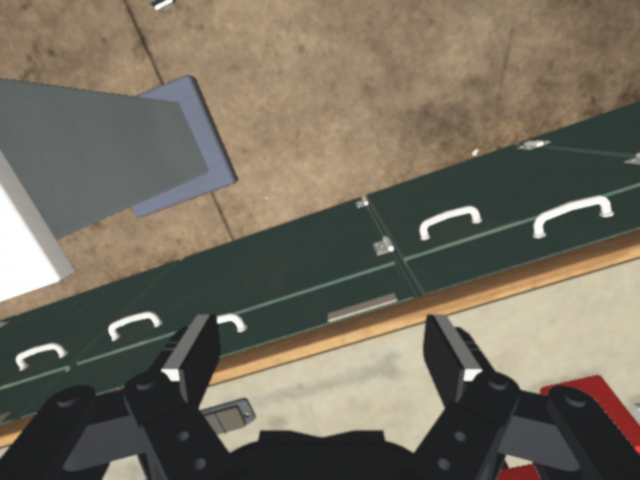

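Candidates: the white/alloy piston in the rack's right bay, top (274,254); the brown look-alike (312,220); the turquoise one (270,298). The white one in the rack fits. The alloy ring at (248,253) is the spacer. I'll confirm with enlarged crops.

```bash
python3 - <<'E'
from h import *
crop('top0',225,225,305,285,10,'ct1'); crop('top0',360,185,460,265,8,'ct2')
crop('scene0',235,220,325,285,8,'cs1'); crop('scene0',380,265,510,370,6,'cs2')
E
```

```text
(no output)
```

View pics/ct1.png

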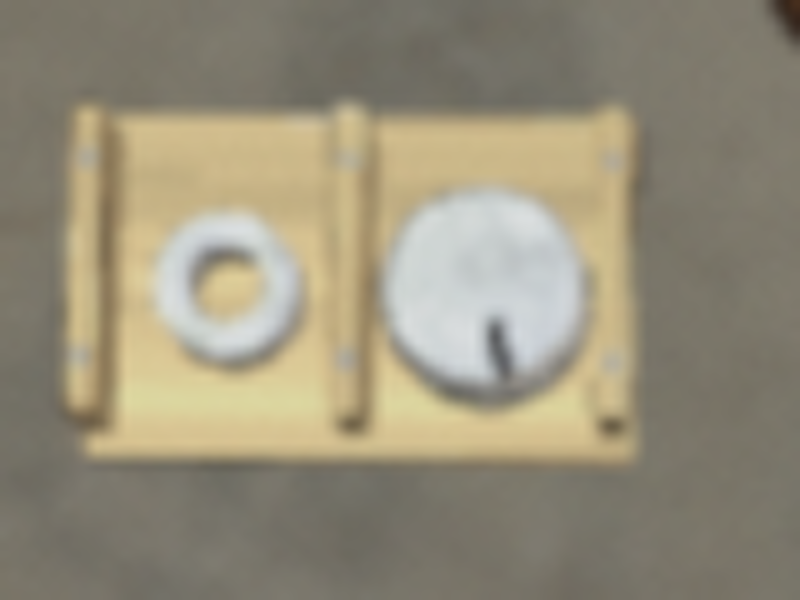

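View pics/ct2.png

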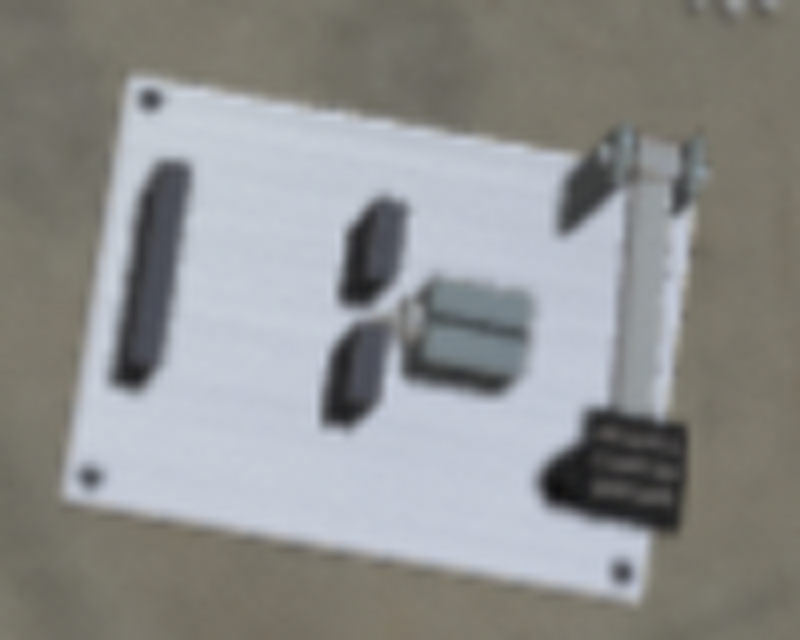

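View pics/cs1.png

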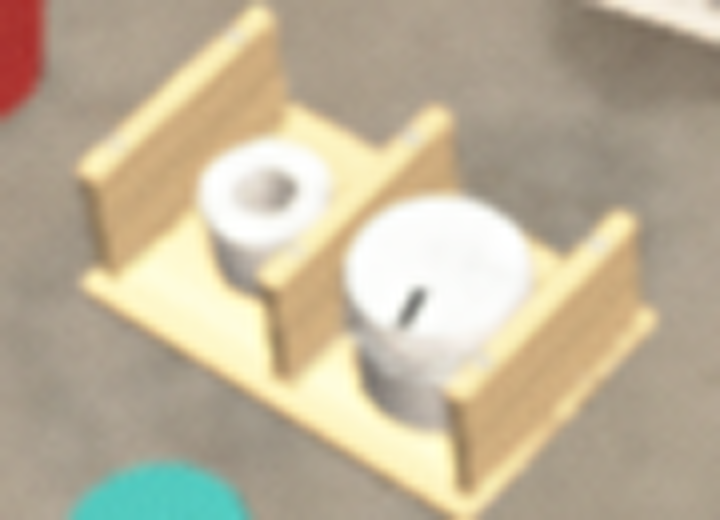

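View pics/cs2.png

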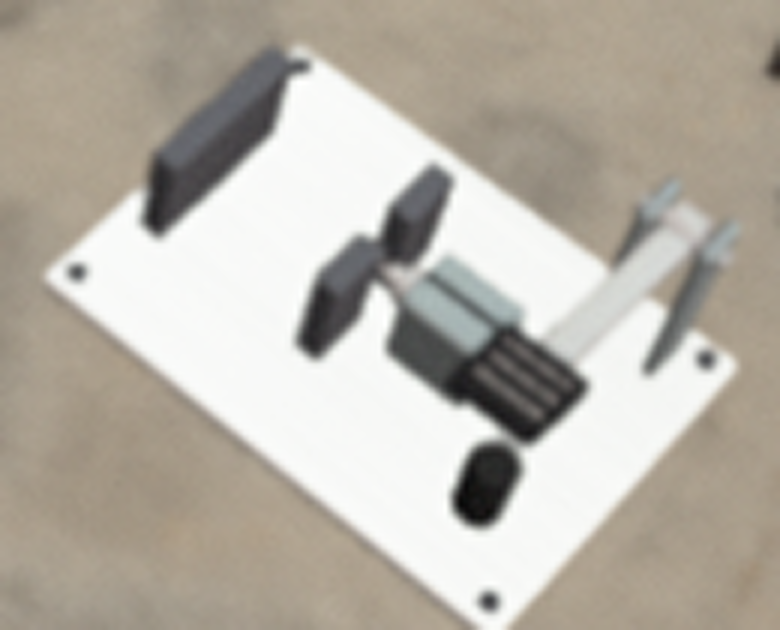

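```bash
cat > fit.py <<'E'
from h import *
from scipy.optimize import least_squares
def fit(obs,x0):
    # obs: list (snap, u,v, local xyz)
    def res(p):
        c,s=np.cos(p[2]),np.sin(p[2]); r=[]
        for sn,u,v,(a,b,z) in obs:
            r+=list(proj(sn,[p[0]+c*a-s*b,p[1]+s*a+c*b,z])-[u,v])
        return r
    o=least_squares(res,x0,loss='soft_l1'); return o.x,np.round(np.array(o.fun).reshape(-1,2) if len(o.fun)==2*len(obs) else 0,2)
E
python3 - <<'E'
from fit import *
T,S=load('top0'),load('scene0')
def c(sn,u0,v0,k,U,V,p): return (sn,(U+.5)/k+u0-.5,(V+.5)/k+v0-.5,p)
m=.001
t=lambda U,V,*p:c(T,360,185,8,U,V,np.array(p)*m)
s=lambda U,V,*p:c(S,380,265,6,U,V,np.array(p)*m)
ot=[t(130,75,75,52,8),t(65,497,-75,52,8),t(640,603,-75,-148,8)]
os_=[s(298,43,75,52,8),s(45,277,-75,52,8),s(738,367,75,-148,8)]
for o in (ot,os_,ot+os_): print(fit(o,[.45,-.2,-.2]))
t=lambda U,V,*p:c(T,225,225,10,U,V,np.array(p)*m)
s=lambda U,V,*p:c(S,235,220,8,U,V,np.array(p)*m)
ot=[t(85,460,-46,73,6),t(635,460,-46,-73,6),t(74,105,40,72,54),t(632,108,40,-72,54),t(365,105,40,-4,54)]
os_=[s(80,283,-46,73,6),s(465,517,-46,-73,6),s(657,318,46,-73,6),s(78,175,-40,72,54),s(450,400,-40,-72,54)]
for o in (ot,os_,ot+os_): print(fit(o,[.3,.1,0]))
# piston
print('crown top',ray(T,(487.5)/10+224.5,(285.5)/10+224.5,.054),'mark', [ray(T,U/10+224.55,V/10+224.55,.0552) for U,V in((494,322),(505,380))])
print('crown scene',ray(S,437/8+234.5,263/8+219.5,.054),'mark',[ray(S,U/8+234.5,V/8+219.5,.0552) for U,V in((422,290),(404,325))])
E
```

```text
(array([ 0.58882645, -0.24892165, -0.16386648]), array([[-0.06, -0.54],
       [-0.53,  0.28],
       [ 0.64,  0.18]]))
(array([ 0.58817665, -0.24981085, -0.16446763]), array([[ 0.06,  0.22],
       [-0.55, -0.12],
       [ 0.47, -0.15]]))
(array([ 0.58850229, -0.24947272, -0.16489076]), array([[ 0.18, -0.43],
       [-0.35,  0.37],
       [ 0.81,  0.36],
       [ 0.01,  0.07],
       [-0.61, -0.32],
       [ 0.38, -0.31]]))
(array([0.50201048, 0.09759379, 0.01340849]), array([[-0.03, -0.18],
       [ 0.1 ,  0.03],
       [-0.07,  0.07],
       [-0.18, -0.07],
       [ 0.18,  0.15]]))
(array([0.50180263, 0.09665718, 0.00218958]), array([[-0.  ,  0.06],
       [-0.49,  0.46],
       [-0.02, -0.35],
       [-0.44, -0.87],
       [ 1.48,  0.43]]))
(array([0.50192675, 0.09725886, 0.00936527]), array([[ 0.03, -0.26],
       [ 0.15,  0.17],
       [ 0.13, -0.01],
       [ 0.01,  0.07],
       [ 0.37,  0.19],
       [-0.2 ,  0.11],
       [-0.4 ,  0.22],
       [-0.17, -0.71],
       [-0.66, -0.83],
       [ 1.56,  0.18]]))
crown top [0.49601964 0.06194068 0.054     ] mark [array([0.48629471, 0.0598496 , 0.0552    ]), array([0.47137302, 0.05667635, 0.0552    ])]
crown scene [0.49648029 0.06185536 0.054     ] mark [array([0.48569918, 0.05836886, 0.0552    ]), array([0.47305384, 0.05445321, 0.0552    ])]
```

Confirmed: the alloy piston in the rack's right bay carries the dark mark, pointing roughly to rack -x. Both cameras agree:

| Item | Position (m) | Yaw (rad) |
|---|---|---|
| Piston | (0.496, 0.062) | ≈ 0.22 |
| Fixture | (0.5885, -0.2495) | -0.165 |
| Rack | (0.502, 0.097) | ≈ 0.01 |

The piston has to turn about 1.18 rad. The gripper must be along x at both ends, so a regrasp on the free worktop is needed.

```bash
cat >> h.py <<'E'
from scipy.spatial.transform import Rotation as Ro
def tool():
    st=get_state();q=st['eef_rot'];R=Ro.from_quat([q[1],q[2],q[3],q[0]]).as_matrix();return st,R
def plan(x,y,z,yaw):
    """remaining shift in tool axes (units of 10cm) and spin in pi/4 units; yaw of jaw axis mod pi"""
    st,R=tool();p=st['tcp_pos'];d=R.T@(np.array([x,y,z])-p)/.1
    cy=np.arctan2(R[1,0],R[0,0]);dy=(yaw-cy+np.pi/2)%np.pi-np.pi/2
    print('clk',round(st['clock'],2),'tcp',np.round(p,4),'yaw',round(cy,4),'tilt',np.round(R[2],3),'j',np.round(st['joint_positions'],2),'F',np.round(st['ft_force'],1),'w',round(st['gripper_width'],3))
    print('shift',np.round(d,3),'spin',round(-dy/(np.pi/4),3),'(alt',round(-(dy-np.sign(dy)*np.pi)/(np.pi/4),3),')')
E
python3 -m handwheel '[{"x":-0.27,"y":0,"z":-0.36,"spin":0},{"x":-0.27,"y":0,"z":-0.36,"spin":0},{"x":-0.27,"y":0,"z":-0.36,"spin":0},{"x":-0.27,"y":0,"z":-0.36,"spin":0}]' 1 30
python3 -c "
from h import *
plan(.42,.1,.23,0.01)"
```

```text
clock: 0.55
tcp_pos: [0.2658, 0.3205, 0.2292]
eef_rot: [-0.575, 0.576, 0.41, -0.412]
ft_force: [1.0, 1.4, -0.1]
gripper_width: 1.0
clk 0.55 tcp [0.2658 0.3205 0.2292] yaw 1.2411 tilt [-0.003 -1.     0.001] j [ 0.88  0.04 -0.23  1.29 -0.    1.21] F [ 1.   1.4 -0.1] w 1.0
shift [-1.587 -0.006 -2.173] spin 1.568 (alt -2.432 )
```

```bash
python3 -c "
from h import *
T,S=load('top0'),load('scene0')
# table near-right top corner: top (~190,252), scene (~211,193)
for z in (0.05,.1,.15,.2): print(z,ray(T,193,250,z),ray(S,212,192,z),'right far',ray(T,207,150,z),ray(S,301,146,z))
print('turq',ray(T,270,298,.048))
"
python3 -m handwheel '[{"x":-0.26,"y":0,"z":-0.36,"spin":0},{"x":-0.26,"y":0,"z":-0.36,"spin":0},{"x":-0.26,"y":0,"z":-0.36,"spin":0},{"x":-0.26,"y":0,"z":-0.36,"spin":0},{"x":-0.26,"y":0,"z":-0.36,"spin":0}]'
```

```text
0.05 [0.50102845 0.27037933 0.05      ] [0.53566152 0.34812076 0.05      ] right far [0.77289503 0.24756909 0.05      ] [0.81473909 0.28048472 0.05      ]
0.1 [0.4934107  0.26002308 0.1       ] [0.50390069 0.30306407 0.1       ] right far [0.75522079 0.2380566  0.1       ] [0.76650704 0.23941992 0.1       ]
0.15 [0.48579296 0.24966683 0.15      ] [0.47213985 0.25800738 0.15      ] right far [0.73754655 0.2285441  0.15      ] [0.718275   0.19835512 0.15      ]
0.2 [0.47817521 0.23931057 0.2       ] [0.44037902 0.21295069 0.2       ] right far [0.71987231 0.21903161 0.2       ] [0.67004295 0.15729032 0.2       ]
turq [0.38113115 0.06778404 0.048     ]
clock: 1.05
tcp_pos: [0.3969, 0.1307, 0.2294]
eef_rot: [-0.575, 0.575, 0.411, -0.412]
ft_force: [1.7, 1.7, -0.2]
gripper_width: 1.004
```

```bash
python3 -m handwheel '[{"x":0,"y":0,"z":0,"spin":0.19},{"x":0,"y":0,"z":0,"spin":0.19},{"x":0,"y":0,"z":0,"spin":0.19},{"x":0,"y":0,"z":0,"spin":0.19},{"x":0,"y":0,"z":0,"spin":0.19},{"x":0,"y":0,"z":0,"spin":0.19},{"x":0,"y":0,"z":0,"spin":0.19},{"x":0,"y":0,"z":0,"spin":0.19},{"x":0,"y":0,"z":0,"spin":0.08}]'
python3 -c "
from h import *
plan(.496,.03,.2,0.01)"
```

```text
clock: 1.95
tcp_pos: [0.3989, 0.1238, 0.2277]
eef_rot: [-0.706, 0.708, -0.012, 0.009]
ft_force: [-0.3, -0.4, -0.2]
gripper_width: 1.002
clk 1.95 tcp [0.3989 0.1238 0.2277] yaw -0.0308 tilt [-0.004 -1.    -0.004] j [ 0.3   0.05 -0.23  1.29 -0.    1.9 ] F [-0.3 -0.4 -0.2] w 1.002
shift [ 1.001  0.277 -0.907] spin -0.052 (alt 3.948 )
```

```bash
python3 -m handwheel '[{"x":0.32,"y":0.09,"z":-0.3,"spin":-0.05},{"x":0.32,"y":0.09,"z":-0.3,"spin":0},{"x":0.32,"y":0.09,"z":-0.3,"spin":0},{"x":0,"y":0,"z":0,"spin":0},{"x":0,"y":0,"z":0,"spin":0}]'
python3 -c "
from h import *
snap('wrist','w1')
plan(.496,.062,.2,0.01)"
```

```text
clock: 2.45
tcp_pos: [0.497, 0.0304, 0.199]
eef_rot: [-0.706, 0.708, 0.001, -0.005]
ft_force: [0.1, 0.1, -0.0]
gripper_width: 1.002
clk 2.5 tcp [0.4969 0.0306 0.199 ] yaw 0.0088 tilt [-0.005 -1.    -0.003] j [ 0.06  0.22 -0.11  1.25 -0.    1.63] F [-0.4 -0.5 -1. ] w 0.996
shift [-0.006 -0.011  0.314] spin -0.002 (alt 3.998 )
```

View pics/w1.png

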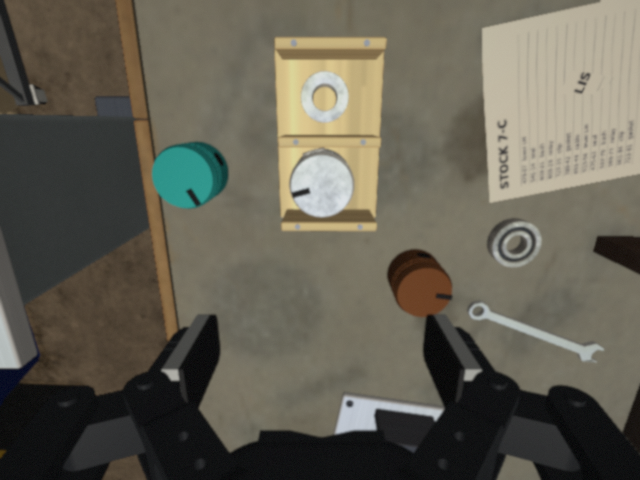

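```bash
python3 -c "
from h import *
crop('w1',270,130,390,235,6,'cw1')"
```

```text
(no output)
```

View pics/cw1.png

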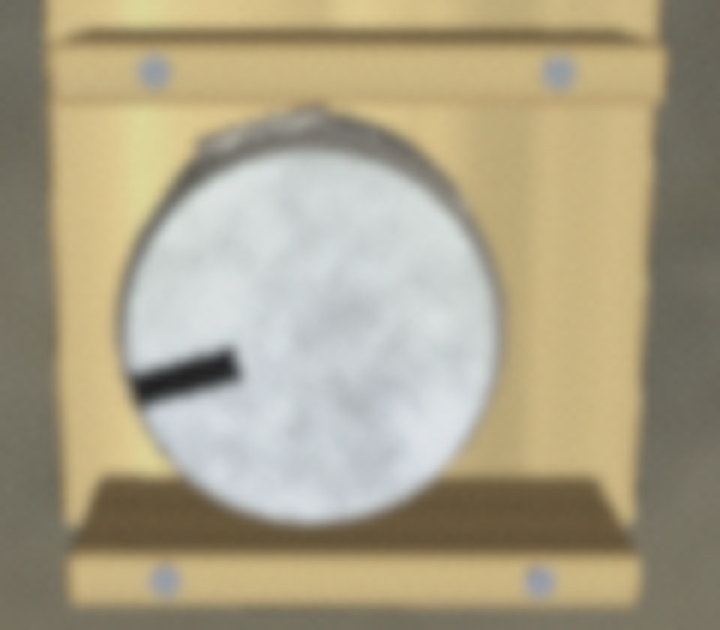

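```bash
python3 -c "
from h import *
s=load('w1')
r=lambda U,V,z:ray(s,(U+.5)/6+269.5,(V+.5)/6+129.5,z)
c=r(311,336,.054);o=r(138,390,.0552);i=r(238,364,.0552)
print(c,o,i)
for a,b in((c,o),(c,i),(i,o)): d=a-b; print(np.linalg.norm(d[:2]),np.arctan2(d[1],d[0]))
# rack walls: middle wall top near edge ends, right wall
for U,V in((50,105),(665,105),(68,552),(640,552)): print(r(U,V,.054))
plan(c[0],c[1],.013,0.01)
"
```

```text
[0.4961495  0.06488802 0.054     ] [0.47296632 0.05765164 0.0552    ] [0.48641534 0.06126781 0.0552    ]
0.024286315589433328 0.30255579783549486
0.010385549667036455 0.35605638700193865
0.013926703591279833 0.2626672990732078
[0.46218784 0.09455258 0.054     ]
[0.54165439 0.09512433 0.054     ]
[0.46274517 0.03470787 0.054     ]
[0.54180769 0.03535882 0.054     ]
clk 2.5 tcp [0.4969 0.0306 0.199 ] yaw 0.0088 tilt [-0.005 -1.    -0.003] j [ 0.06  0.22 -0.11  1.25 -0.    1.63] F [-0.4 -0.5 -1. ] w 0.996
shift [0.004 1.858 0.349] spin -0.002 (alt 3.998 )
```

```bash
python3 -m handwheel '[{"x":0,"y":0.2,"z":0.33,"spin":0},{"x":0,"y":0.4,"z":0.0,"spin":0},{"x":0,"y":0.35,"z":0,"spin":0},{"x":0,"y":0,"z":0,"spin":0}]'
python3 -c "
from h import *
plan(.496,.064,.013,0.01)"
```

```text
clock: 2.9
tcp_pos: [0.4953, 0.0672, 0.1035]
eef_rot: [-0.706, 0.708, 0.004, -0.004]
ft_force: [-1.5, -1.1, 0.6]
gripper_width: 1.002
clk 2.9 tcp [0.4953 0.0672 0.1035] yaw 0.0116 tilt [-0.    -1.    -0.002] j [ 0.14  0.27 -0.28  1.01 -0.    1.7 ] F [-1.5 -1.1  0.6] w 1.002
shift [ 0.007  0.905 -0.029] spin 0.002 (alt -3.998 )
```

```bash
python3 -m handwheel '[{"x":0.01,"y":0.3,"z":-0.03,"spin":0},{"x":0,"y":0.25,"z":0,"spin":0},{"x":0,"y":0.2,"z":0,"spin":0},{"x":0,"y":0.1,"z":0,"spin":0},{"x":0,"y":0,"z":0,"spin":0}]'
python3 -c "
from h import *
plan(.496,.064,.013,0.01)"
```

```text
clock: 3.4
tcp_pos: [0.4987, 0.0668, 0.0244]
eef_rot: [-0.707, 0.708, 0.008, -0.003]
ft_force: [-0.1, 0.6, -0.3]
gripper_width: 1.006
clk 3.4 tcp [0.4987 0.0668 0.0244] yaw 0.0154 tilt [ 0.007 -1.    -0.001] j [ 0.13  0.35 -0.4   0.81 -0.    1.69] F [-0.1  0.6 -0.3] w 1.006
shift [-0.028  0.114 -0.027] spin 0.007 (alt -3.993 )
```

```bash
python3 -m handwheel '[{"x":-0.02,"y":0.1,"z":-0.02,"spin":0},{"x":-0.01,"y":0.01,"z":-0.01,"spin":0},{"x":0,"y":0,"z":0,"spin":0}]'
python3 -c "
from h import *
plan(.496,.064,.013,0.01)
snap('wrist','w2')"
```

```text
clock: 3.7
tcp_pos: [0.4975, 0.064, 0.016]
eef_rot: [-0.707, 0.707, 0.01, -0.002]
ft_force: [-0.7, 0.2, 0.4]
gripper_width: 1.0
clk 3.7 tcp [0.4975 0.064  0.016 ] yaw 0.0159 tilt [ 0.011 -1.    -0.001] j [ 0.13  0.36 -0.42  0.78 -0.    1.68] F [-0.7  0.2  0.4] w 1.0
shift [-0.016  0.029 -0.   ] spin 0.007 (alt -3.993 )
```

View pics/w2.png

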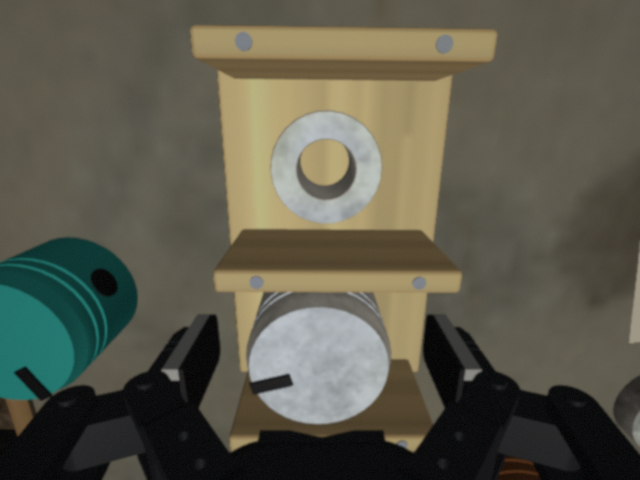

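```bash
python3 -m handwheel '[{"x":-0.01,"y":0,"z":0,"spin":0},{"x":0,"y":0,"z":0,"spin":0},{"x":0,"y":0,"z":0,"spin":0},{"x":0,"y":0,"z":0,"spin":0},{"x":0,"y":0,"z":0,"spin":0},{"x":0,"y":0,"z":0,"spin":0},{"x":0,"y":0,"z":0,"spin":0}]' 0 40
python3 -c "
from h import *
plan(.496,.064,.013,0.01)"
```

```text
clock: 4.45
tcp_pos: [0.497, 0.0641, 0.0171]
eef_rot: [-0.707, 0.707, 0.01, -0.001]
ft_force: [-0.3, -0.4, -0.1]
gripper_width: 0.621
clk 4.45 tcp [0.497  0.0641 0.0171] yaw 0.0157 tilt [ 0.012 -1.    -0.001] j [ 0.13  0.35 -0.42  0.79 -0.    1.68] F [-0.3 -0.4 -0.1] w 0.621
shift [-0.011  0.041 -0.001] spin 0.007 (alt -3.993 )
```

```bash
python3 -m handwheel '[{"x":0,"y":-0.1,"z":0,"spin":0},{"x":0,"y":-0.2,"z":0,"spin":0},{"x":0,"y":-0.3,"z":0,"spin":0},{"x":0,"y":-0.3,"z":0,"spin":0},{"x":0,"y":-0.3,"z":0,"spin":0},{"x":0,"y":0,"z":0,"spin":0}]'
python3 -c "
from h import *
plan(.425,-.075,.1,1.2)
snap('wrist','w3')"
```

```text
clock: 5.05
tcp_pos: [0.4943, 0.064, 0.1442]
eef_rot: [-0.707, 0.707, 0.009, -0.002]
ft_force: [1.2, -0.6, -2.0]
gripper_width: 0.619
clk 5.05 tcp [0.4943 0.064  0.1442] yaw 0.0157 tilt [ 0.011 -1.    -0.001] j [ 0.13  0.23 -0.23  1.1  -0.    1.69] F [ 1.2 -0.6 -2. ] w 0.619
shift [-0.719  0.436 -1.379] spin -1.508 (alt 2.492 )
```

View pics/w3.png

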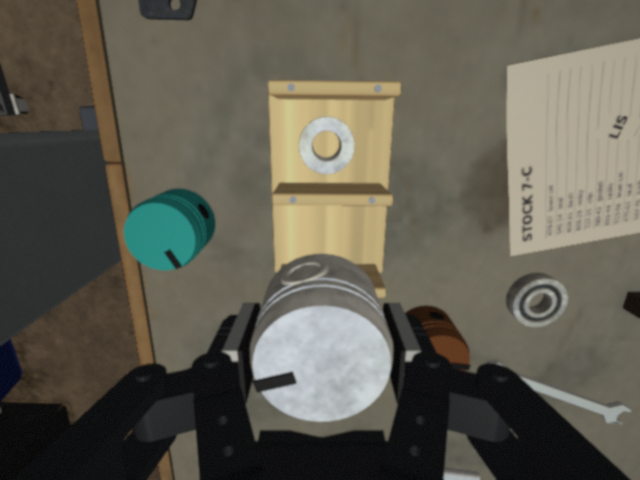

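```bash
python3 -m handwheel '[{"x":-0.18,"y":0,"z":-0.34,"spin":0},{"x":-0.18,"y":0,"z":-0.34,"spin":0},{"x":-0.18,"y":0,"z":-0.34,"spin":0},{"x":-0.18,"y":0,"z":-0.34,"spin":0},{"x":0,"y":0,"z":0,"spin":-0.18},{"x":0,"y":0,"z":0,"spin":-0.18},{"x":0,"y":0,"z":0,"spin":-0.18},{"x":0,"y":0,"z":0,"spin":-0.18},{"x":0,"y":0,"z":0,"spin":-0.18},{"x":0,"y":0,"z":0,"spin":-0.18},{"x":0,"y":0,"z":0,"spin":-0.18},{"x":0,"y":0,"z":0,"spin":-0.18},{"x":0,"y":0,"z":0,"spin":-0.06},{"x":0,"y":0,"z":0,"spin":0}]'
python3 -c "
from h import *
plan(.425,-.075,.011,1.2)"
```

```text
clock: 6.5
tcp_pos: [0.4127, -0.0772, 0.1319]
eef_rot: [0.577, -0.573, -0.41, 0.413]
ft_force: [-0.5, -0.2, -1.6]
gripper_width: 0.622
clk 6.5 tcp [ 0.4127 -0.0772  0.1319] yaw 1.242 tilt [-0.001 -1.     0.008] j [-0.19  0.1  -0.42  1.05  0.    0.14] F [-0.5 -0.2 -1.6] w 0.622
shift [ 0.062  1.208 -0.119] spin 0.054 (alt -3.946 )
```

```bash
python3 -m handwheel '[{"x":0.03,"y":0.3,"z":-0.06,"spin":0},{"x":0.03,"y":0.3,"z":-0.06,"spin":0},{"x":0,"y":0.25,"z":0,"spin":0},{"x":0,"y":0.15,"z":0,"spin":0},{"x":0,"y":0,"z":0,"spin":0}]'
python3 -c "
from h import *
plan(.425,-.075,.011,1.2)"
```

```text
clock: 7.0
tcp_pos: [0.4243, -0.075, 0.027]
eef_rot: [0.579, -0.575, -0.406, 0.411]
ft_force: [-0.8, 0.5, -1.5]
gripper_width: 0.618
clk 7.0 tcp [ 0.4243 -0.075   0.027 ] yaw 1.2322 tilt [-0.001 -1.     0.009] j [-0.18  0.23 -0.56  0.79  0.    0.16] F [-0.8  0.5 -1.5] w 0.618
shift [ 0.003  0.159 -0.008] spin 0.041 (alt -3.959 )
```

```bash
python3 -m handwheel '[{"x":0,"y":0.08,"z":0,"spin":0},{"x":0,"y":0.04,"z":0,"spin":0},{"x":0,"y":0.02,"z":0,"spin":0},{"x":0,"y":0.01,"z":0,"spin":0}]'
python3 -c "
from h import *
plan(.425,-.075,.011,1.2)"
```

```text
clock: 7.4
tcp_pos: [0.4249, -0.0751, 0.0124]
eef_rot: [0.58, -0.576, -0.406, 0.41]
ft_force: [0.2, -0.4, -1.7]
gripper_width: 0.621
clk 7.4 tcp [ 0.4249 -0.0751  0.0124] yaw 1.2297 tilt [-0.001 -1.     0.008] j [-0.18  0.25 -0.58  0.75  0.    0.17] F [ 0.2 -0.4 -1.7] w 0.621
shift [ 0.001  0.014 -0.001] spin 0.038 (alt -3.962 )
```

```bash
python3 -m handwheel '[{"x":0,"y":0.01,"z":0,"spin":0},{"x":0,"y":0.01,"z":0,"spin":0},{"x":0,"y":0.01,"z":0,"spin":0}]'
```

```text
clock: 7.7
tcp_pos: [0.4253, -0.0753, 0.0111]
eef_rot: [0.579, -0.576, -0.406, 0.409]
ft_force: [-13.9, 0.2, 36.6]
gripper_width: 0.618
```

```bash
python3 -m handwheel '[{"x":0,"y":-0.005,"z":0,"spin":0},{"x":0,"y":0,"z":0,"spin":0}]'; python3 -m handwheel '[{"x":0,"y":0,"z":0,"spin":0},{"x":0,"y":0,"z":0,"spin":0},{"x":0,"y":0,"z":0,"spin":0},{"x":0,"y":0,"z":0,"spin":0},{"x":0,"y":0,"z":0,"spin":0},{"x":0,"y":0,"z":0,"spin":0}]' 1 40
python3 -m handwheel '[{"x":0,"y":-0.2,"z":0,"spin":0},{"x":0,"y":-0.3,"z":0,"spin":0},{"x":0,"y":-0.3,"z":0,"spin":0},{"x":0,"y":-0.3,"z":0,"spin":0},{"x":0,"y":0,"z":0,"spin":0},{"x":0,"y":0,"z":0,"spin":0}]'
python3 -c "
from h import *
snap('wrist','w4');snap('top','t4')
plan(.425,-.075,.11,-.14)"
```

```text
clock: 7.9
tcp_pos: [0.4258, -0.0753, 0.0124]
eef_rot: [0.579, -0.576, -0.407, 0.409]
ft_force: [0.3, 0.1, -0.8]
gripper_width: 0.623
clock: 8.5
tcp_pos: [0.4262, -0.0754, 0.0125]
eef_rot: [0.579, -0.577, -0.407, 0.409]
ft_force: [-0.8, -0.2, 0.7]
gripper_width: 1.001
clock: 9.1
tcp_pos: [0.4256, -0.0753, 0.1259]
eef_rot: [0.579, -0.576, -0.406, 0.409]
ft_force: [0.1, 0.2, -0.4]
gripper_width: 0.998
clk 9.2 tcp [ 0.4253 -0.0753  0.1254] yaw 1.2294 tilt [-0.001 -1.     0.007] j [-0.18  0.13 -0.41  1.04  0.    0.17] F [-0.  -0.2 -0.8] w 0.997
shift [0.002 0.154 0.003] spin 1.744 (alt -2.256 )
```

View pics/w4.png

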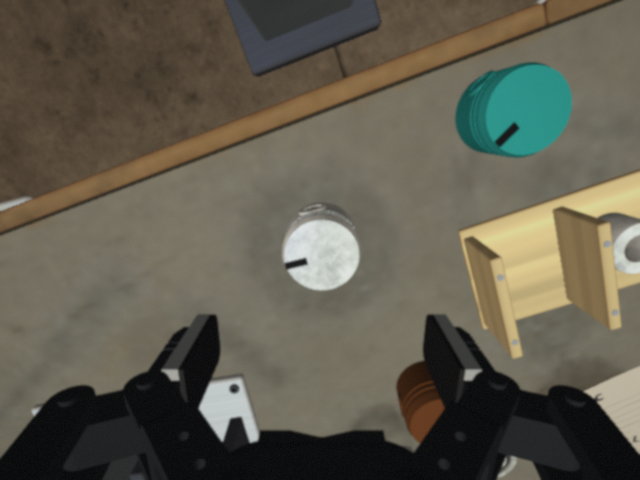

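```bash
python3 -c "
from h import *
crop('w4',265,190,375,300,6,'cw4')"
```

```text
(no output)
```

View pics/cw4.png

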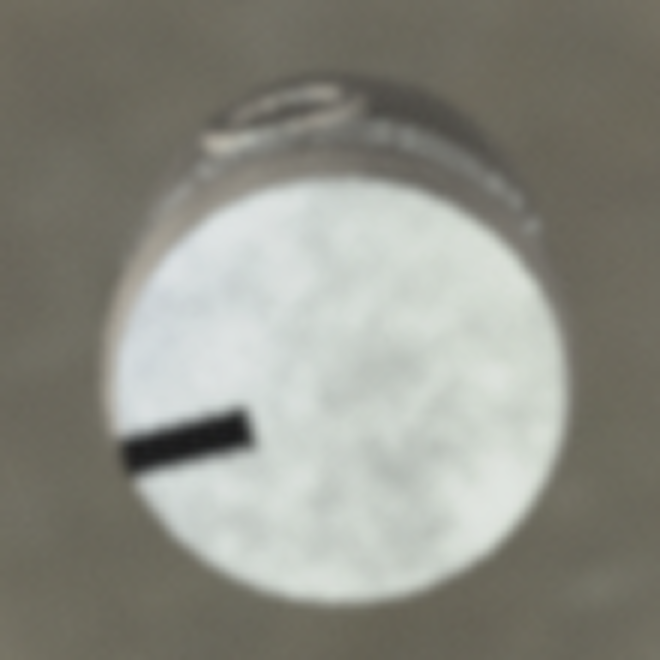

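```bash
python3 -c "
from h import *
s=load('w4')
r=lambda U,V,z:ray(s,(U+.5)/6+264.5,(V+.5)/6+189.5,z)
c=r(343,390,.048);o=r(126,458,.0492);i=r(252,427,.0492)
print(c,o,i)
for k in ((116,390),(570,390),(343,176),(343,604)): print(np.linalg.norm((r(*k,.048)-c)[:2]))
for a,b in((c,o),(c,i),(i,o),(r(247,407,.0492),r(122,440,.0492)),(r(256,444,.0492),r(132,477,.0492))): d=a-b; print(np.linalg.norm(d[:2]),np.arctan2(d[1],d[0]))
# bbox of projected crown for piston at candidate
th=np.linspace(0,6.28,200)
for cc in (c[:2],(.4253,-.0753)):
  P=np.array([proj(s,[cc[0]+.027*np.cos(t),cc[1]+.027*np.sin(t),.048]) for t in th]); P=(P-[264.5,189.5])*6-.5
  print(P.min(0),P.max(0))
"
```

```text
[ 0.42453326 -0.07455392  0.048     ] [ 0.42360608 -0.09954608  0.0492    ] [ 0.42483555 -0.08522777  0.0492    ]
0.02482138506082536
0.02481354825874348
0.024095751982071405
0.02576568846093253
0.025009355817358414 1.5337144788070003
0.010678130300761937 1.5991100795456747
0.014371001818989794 1.4851389074367334
0.014288372459161047 1.5020275290829792
0.01426757729087734 1.5057761235433367
[ 95.93149238 149.24895181] [590.16569132 613.884513  ]
[ 92.18138072 158.23720812] [585.76832591 621.65675578]
```

```bash
python3 -m handwheel '[{"x":0,"y":0,"z":0,"spin":0.18},{"x":0,"y":0,"z":0,"spin":0.18},{"x":0,"y":0,"z":0,"spin":0.18},{"x":0,"y":0,"z":0,"spin":0.18},{"x":0,"y":0,"z":0,"spin":0.18},{"x":0,"y":0,"z":0,"spin":0.18},{"x":0,"y":0,"z":0,"spin":0.18},{"x":0,"y":0,"z":0,"spin":0.18},{"x":0,"y":0,"z":0,"spin":0.18},{"x":0,"y":0,"z":0,"spin":0}]'
python3 -c "
from h import *
snap('wrist','w5')
plan(.4254,-.0746,.011,-.076)"
```

```text
clock: 10.2
tcp_pos: [0.4189, -0.0742, 0.1149]
eef_rot: [0.707, -0.705, 0.042, -0.025]
ft_force: [1.2, 1.0, 0.3]
gripper_width: 1.004
clk 10.25 tcp [ 0.4188 -0.0741  0.1149] yaw -0.0887 tilt [-0.025 -1.     0.002] j [-0.18  0.14 -0.42  1.03  0.    1.48] F [-1.1 -0.  -1.1] w 1.002
shift [ 9.100e-02  1.037e+00 -1.000e-03] spin -0.016 (alt 3.984 )
```

View pics/w5.png

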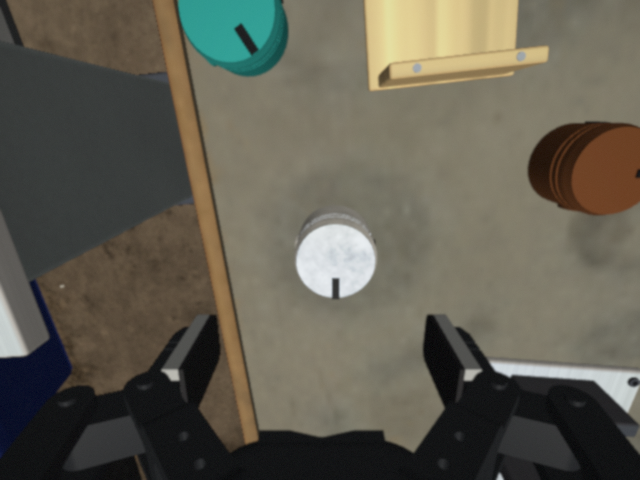

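```bash
python3 -m handwheel '[{"x":0.06,"y":0.1,"z":0,"spin":-0.016},{"x":0.03,"y":0.1,"z":0,"spin":0},{"x":0.0,"y":0.1,"z":0,"spin":0}]'
python3 -c "
from h import *
plan(.4254,-.0746,.011,-.076)"
```

```text
clock: 10.55
tcp_pos: [0.4281, -0.0748, 0.0823]
eef_rot: [0.708, -0.705, 0.032, -0.015]
ft_force: [-0.1, -0.6, 0.7]
gripper_width: 1.0
clk 10.55 tcp [ 0.4281 -0.0748  0.0823] yaw -0.0654 tilt [-0.024 -1.     0.003] j [-0.17  0.19 -0.46  0.95  0.    1.46] F [-0.1 -0.6  0.7] w 1.0
shift [-0.01   0.714 -0.001] spin 0.014 (alt -3.986 )
```

```bash
S='from h import *
plan(.4254,-.0746,.011,-.076)'
python3 -m handwheel '[{"x":0.3,"y":0,"z":0,"spin":0},{"x":0.3,"y":0,"z":0,"spin":0},{"x":0,"y":0,"z":0,"spin":0},{"x":0,"y":0,"z":0,"spin":0}]' >/dev/null
python3 -c "$S"
python3 -m handwheel '[{"x":-0.3,"y":0,"z":0,"spin":0},{"x":-0.3,"y":0,"z":0,"spin":0},{"x":0,"y":0,"z":0,"spin":0},{"x":0,"y":0,"z":0,"spin":0}]' >/dev/null
python3 -c "$S"
```

```text
clk 10.95 tcp [ 0.4868 -0.0783  0.0747] yaw -0.06 tilt [-0.031 -1.     0.004] j [-0.16  0.31 -0.31  0.98  0.    1.47] F [-0.1 -0.3 -0.2] w 1.004
shift [-0.595  0.656 -0.002] spin 0.02 (alt -3.98 )
clk 11.35 tcp [ 0.4223 -0.0742  0.074 ] yaw -0.057 tilt [-0.034 -0.999  0.004] j [-0.17  0.2  -0.47  0.94  0.    1.45] F [ 0.2  0.3 -1.1] w 1.001
shift [ 0.052  0.629 -0.005] spin 0.024 (alt -3.976 )
```

```bash
S='from h import *
plan(.4254,-.0746,.011,-.076)'
python3 -m handwheel '[{"x":0,"y":-0.4,"z":0,"spin":0},{"x":0,"y":-0.4,"z":0,"spin":0},{"x":0,"y":0,"z":0,"spin":0},{"x":0,"y":0,"z":0,"spin":0}]' >/dev/null
python3 -c "$S"
python3 -m handwheel '[{"x":0,"y":0.4,"z":0,"spin":0},{"x":0,"y":0.4,"z":0,"spin":0},{"x":0,"y":0,"z":0,"spin":0},{"x":0,"y":0,"z":0,"spin":0}]' >/dev/null
python3 -c "$S"
```

```text
clk 11.75 tcp [ 0.4247 -0.0746  0.1556] yaw -0.0555 tilt [-0.036 -0.999  0.004] j [-0.17  0.14 -0.32  1.15  0.    1.45] F [ 0.6 -0.5  0.1] w 1.0
shift [ 0.059  1.445 -0.006] spin 0.026 (alt -3.974 )
clk 12.15 tcp [ 0.4224 -0.0741  0.073 ] yaw -0.0546 tilt [-0.035 -0.999  0.004] j [-0.17  0.2  -0.47  0.94  0.    1.45] F [-0.4  0.9  0.8] w 0.999
shift [ 0.052  0.618 -0.006] spin 0.027 (alt -3.973 )
```

```bash
S='from h import *
plan(.4254,-.0746,.011,-.076)'
python3 -m handwheel '[{"x":0.04,"y":0.1,"z":-0.006,"spin":0.01},{"x":0.01,"y":0.1,"z":0,"spin":0.01},{"x":0,"y":0.1,"z":0,"spin":0},{"x":0,"y":0.05,"z":0,"spin":0}]' >/dev/null
python3 -c "$S"
```

```text
clk 12.55 tcp [ 0.4293 -0.0753  0.0386] yaw -0.0717 tilt [-0.03  -1.     0.003] j [-0.17  0.25 -0.51  0.85  0.    1.47] F [-0.6  0.3 -0.3] w 0.997
shift [-0.031  0.277  0.003] spin 0.005 (alt -3.995 )
```

```bash
S='from h import *
plan(.4254,-.0746,.011,-.076)'
python3 -m handwheel '[{"x":-0.02,"y":0.01,"z":0,"spin":0},{"x":-0.01,"y":0,"z":0,"spin":0.001},{"x":0,"y":0.01,"z":0,"spin":-0.001},{"x":0,"y":0,"z":0,"spin":0.001},{"x":0,"y":0,"z":0,"spin":-0.001},{"x":0,"y":0,"z":0,"spin":0.001},{"x":0,"y":0,"z":0,"spin":-0.001}]' >/dev/null
python3 -c "$S"
```

```text
clk 13.25 tcp [ 0.4262 -0.0751  0.0369] yaw -0.0716 tilt [-0.03  -1.     0.003] j [-0.17  0.24 -0.52  0.84  0.    1.47] F [ 0.2 -0.7  0.1] w 1.001
shift [-0.001  0.26   0.004] spin 0.006 (alt -3.994 )
```

```bash
S='from h import *
plan(.4254,-.0746,.011,-.076)'
python3 -m handwheel '[{"x":0,"y":-0.4,"z":0,"spin":0},{"x":0,"y":0,"z":0,"spin":0},{"x":0,"y":0,"z":0,"spin":0}]' >/dev/null
python3 -c "$S"
python3 -m handwheel '[{"x":0,"y":0.07,"z":0,"spin":0},{"x":0,"y":0.07,"z":0,"spin":0},{"x":0,"y":0.07,"z":0,"spin":0},{"x":0,"y":0.07,"z":0,"spin":0},{"x":0,"y":0.07,"z":0,"spin":0},{"x":0,"y":0,"z":0,"spin":0}]' >/dev/null
python3 -c "$S"
```

```text
clk 13.55 tcp [ 0.4272 -0.0753  0.078 ] yaw -0.0715 tilt [-0.03  -1.     0.003] j [-0.17  0.2  -0.46  0.95  0.    1.47] F [-0.5 -0.2 -0.5] w 0.998
shift [0.002 0.67  0.004] spin 0.006 (alt -3.994 )
clk 14.15 tcp [ 0.4245 -0.0748  0.0377] yaw -0.0714 tilt [-0.034 -0.999  0.004] j [-0.17  0.24 -0.52  0.84  0.    1.47] F [-0.9 -0.  -0.3] w 1.0
shift [0.018 0.266 0.002] spin 0.006 (alt -3.994 )
```

```bash
S='from h import *
plan(.4254,-.0746,.011,-.076)'
python3 -m handwheel '[{"x":0,"y":-0.1,"z":0,"spin":0},{"x":0,"y":-0.1,"z":0,"spin":0},{"x":0,"y":-0.1,"z":0,"spin":0},{"x":0,"y":-0.1,"z":0,"spin":0},{"x":0,"y":-0.1,"z":0,"spin":0},{"x":0,"y":-0.1,"z":0,"spin":0},{"x":0,"y":0,"z":0,"spin":0}]' >/dev/null
python3 -c "$S"
python3 -m handwheel '[{"x":0.15,"y":0.0,"z":0,"spin":0},{"x":0,"y":0,"z":0,"spin":0},{"x":0,"y":0,"z":0,"spin":0},{"x":-0.04,"y":0,"z":0,"spin":0},{"x":-0.04,"y":0,"z":0,"spin":0},{"x":-0.04,"y":0,"z":0,"spin":0},{"x":-0.04,"y":0,"z":0,"spin":0},{"x":0,"y":0,"z":0,"spin":0},{"x":0,"y":0,"z":0,"spin":0}]' >/dev/null
python3 -c "$S"
```

```text
clk 14.85 tcp [ 0.4279 -0.0754  0.1051] yaw -0.0715 tilt [-0.03  -1.     0.003] j [-0.17  0.17 -0.41  1.02  0.    1.47] F [-0.1 -0.1 -0. ] w 1.002
shift [0.003 0.941 0.003] spin 0.006 (alt -3.994 )
clk 15.75 tcp [ 0.4232 -0.075   0.1048] yaw -0.0716 tilt [-0.032 -0.999  0.003] j [-0.18  0.17 -0.42  1.02  0.    1.47] F [ 0.2 -0.2  0.3] w 1.0
shift [0.052 0.937 0.003] spin 0.006 (alt -3.994 )
```

```bash
S='from h import *
plan(.4254,-.0746,.011,-.076)'
python3 -m handwheel '[{"x":0.07,"y":-0.07,"z":0,"spin":0},{"x":0.07,"y":-0.07,"z":0,"spin":0},{"x":0.07,"y":-0.07,"z":0,"spin":0},{"x":0.07,"y":-0.07,"z":0,"spin":0},{"x":0.07,"y":-0.07,"z":0,"spin":0},{"x":0.07,"y":-0.07,"z":0,"spin":0},{"x":0.07,"y":-0.07,"z":0,"spin":0},{"x":0.07,"y":-0.07,"z":0,"spin":0},{"x":0,"y":0,"z":0,"spin":0},{"x":0,"y":0,"z":0,"spin":0}]' >/dev/null
python3 -c "$S"
python3 -m handwheel '[{"x":-0.4,"y":0.3,"z":0,"spin":0},{"x":0,"y":0,"z":0,"spin":0},{"x":0,"y":0,"z":0,"spin":0}]' >/dev/null
python3 -c "$S"
```

```text
clk 16.75 tcp [ 0.4902 -0.08    0.1658] yaw -0.0711 tilt [-0.027 -1.     0.003] j [-0.16  0.25 -0.15  1.2   0.    1.48] F [-0.4  0.2 -0.4] w 1.005
shift [-0.607  1.565  0.003] spin 0.006 (alt -3.994 )
clk 17.05 tcp [ 0.4417 -0.0758  0.1317] yaw -0.0711 tilt [-0.039 -0.999  0.004] j [-0.17  0.19 -0.32  1.1   0.    1.47] F [ 0.2 -0.4  1.3] w 0.999
shift [-0.116  1.212 -0.005] spin 0.006 (alt -3.994 )
```

```bash
S='from h import *
plan(.4254,-.0746,.011,-.076)'
python3 -m handwheel '[{"x":0,"y":0.3,"z":0,"spin":0},{"x":0,"y":0,"z":0,"spin":0},{"x":0,"y":0,"z":0,"spin":0}]' >/dev/null
python3 -c "$S"
python3 -m handwheel '[{"x":0,"y":0.3,"z":0,"spin":0},{"x":0,"y":0,"z":0,"spin":0},{"x":0,"y":0,"z":0,"spin":0}]' >/dev/null
python3 -c "$S"
python3 -m handwheel '[{"x":0,"y":-0.06,"z":0,"spin":0},{"x":0,"y":-0.06,"z":0,"spin":0},{"x":0,"y":-0.06,"z":0,"spin":0},{"x":0,"y":-0.06,"z":0,"spin":0},{"x":0,"y":-0.06,"z":0,"spin":0},{"x":0,"y":-0.06,"z":0,"spin":0},{"x":0,"y":0,"z":0,"spin":0}]' >/dev/null
python3 -c "$S"
```

```text
clk 17.35 tcp [ 0.4416 -0.0757  0.1027] yaw -0.0712 tilt [-0.038 -0.999  0.004] j [-0.17  0.21 -0.37  1.03  0.    1.47] F [ 0.4 -0.   0.8] w 1.001
shift [-0.128  0.923 -0.004] spin 0.006 (alt -3.994 )
clk 17.65 tcp [ 0.4442 -0.0761  0.0767] yaw -0.0711 tilt [-0.033 -0.999  0.004] j [-0.17  0.23 -0.42  0.96  0.    1.47] F [0.1 0.2 0.1] w 0.996
shift [-0.167  0.663 -0.001] spin 0.006 (alt -3.994 )
clk 18.35 tcp [ 0.4483 -0.0768  0.1212] yaw -0.0711 tilt [-0.026 -1.     0.003] j [-0.17  0.2  -0.34  1.06  0.    1.47] F [-0.4 -0.4 -0.2] w 0.996
shift [-0.201  1.108  0.002] spin 0.006 (alt -3.994 )
```

```bash
S='from h import *
plan(.4254,-.0746,.011,-.076)'
python3 -m handwheel '[{"x":0,"y":0.3,"z":0,"spin":0},{"x":0,"y":0,"z":0,"spin":0},{"x":0,"y":0.3,"z":0,"spin":0},{"x":0,"y":0,"z":0,"spin":0},{"x":0,"y":0,"z":0,"spin":0},{"x":0,"y":-0.06,"z":0,"spin":0},{"x":0,"y":-0.06,"z":0,"spin":0},{"x":0,"y":-0.06,"z":0,"spin":0},{"x":0,"y":-0.06,"z":0,"spin":0},{"x":0,"y":-0.06,"z":0,"spin":0},{"x":0,"y":-0.06,"z":0,"spin":0},{"x":0,"y":0,"z":0,"spin":0}]' >/dev/null
python3 -c "$S"
python3 -m handwheel '[{"x":0,"y":0.3,"z":0,"spin":0},{"x":0,"y":0,"z":0,"spin":0},{"x":0,"y":0.3,"z":0,"spin":0},{"x":0,"y":0,"z":0,"spin":0},{"x":0,"y":0,"z":0,"spin":0},{"x":0,"y":-0.06,"z":0,"spin":0},{"x":0,"y":-0.06,"z":0,"spin":0},{"x":0,"y":-0.06,"z":0,"spin":0},{"x":0,"y":-0.06,"z":0,"spin":0},{"x":0,"y":-0.06,"z":0,"spin":0},{"x":0,"y":-0.06,"z":0,"spin":0},{"x":0,"y":0,"z":0,"spin":0}]' >/dev/null
python3 -c "$S"
```

```text
clk 19.55 tcp [ 0.4513 -0.0773  0.1077] yaw -0.0711 tilt [-0.018 -1.     0.002] j [-0.17  0.21 -0.36  1.02  0.    1.47] F [ 0.6  0.2 -0.6] w 0.999
shift [-0.243  0.971  0.007] spin 0.006 (alt -3.994 )
clk 20.75 tcp [ 0.4546 -0.0779  0.0942] yaw -0.0712 tilt [-0.01  -1.     0.001] j [-0.17  0.22 -0.39  0.98  0.    1.47] F [ 0.3 -0.4 -0.6] w 1.001
shift [-0.285  0.835  0.011] spin 0.006 (alt -3.994 )
```

```bash
S='from h import *
plan(.4254,-.0746,.011,-.076)'
python3 -m handwheel '[{"x":-0.14,"y":0,"z":0,"spin":0},{"x":0,"y":0,"z":0,"spin":0},{"x":-0.14,"y":0,"z":0.01,"spin":0},{"x":0,"y":0,"z":0,"spin":0}]' >/dev/null
python3 -c "$S"
python3 -m handwheel '[{"x":0,"y":0.3,"z":0,"spin":0},{"x":0,"y":0,"z":0,"spin":0},{"x":0,"y":0.2,"z":0,"spin":0},{"x":0,"y":0,"z":0,"spin":0}]' >/dev/null
python3 -c "$S"
```

```text
clk 21.15 tcp [ 0.4267 -0.0749  0.0943] yaw -0.0712 tilt [-0.01  -1.     0.001] j [-0.17  0.16 -0.45  0.96  0.    1.47] F [ 0.2 -0.4 -0.5] w 1.001
shift [-0.005  0.833  0.001] spin 0.006 (alt -3.994 )
clk 21.55 tcp [ 0.4297 -0.0752  0.045 ] yaw -0.0712 tilt [-0.007 -1.     0.001] j [-0.17  0.22 -0.53  0.83  0.    1.47] F [0.2 0.6 0.3] w 0.997
shift [-0.04   0.341  0.003] spin 0.006 (alt -3.994 )
```

```bash
S='from h import *
plan(.4254,-.0746,.012,-.076)'
python3 -m handwheel '[{"x":-0.04,"y":0.2,"z":0,"spin":0},{"x":0,"y":0,"z":0,"spin":0},{"x":0,"y":0.11,"z":0,"spin":0},{"x":0,"y":0,"z":0,"spin":0}]' >/dev/null
python3 -c "$S
snap('wrist','w6')"
```

```text
clk 21.95 tcp [ 0.4296 -0.0756  0.018 ] yaw -0.0712 tilt [-0.003 -1.     0.001] j [-0.17  0.25 -0.57  0.76  0.    1.47] F [-0.4 -0.1  1.7] w 1.005
shift [-0.042  0.06   0.007] spin 0.006 (alt -3.994 )
```

View pics/w6.png

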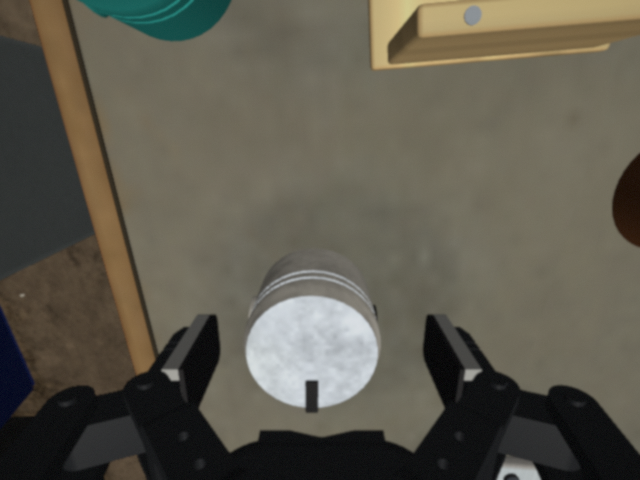

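```bash
S='from h import *
plan(.4254,-.0746,.012,-.076)'
python3 -m handwheel '[{"x":-0.04,"y":0.05,"z":0.005,"spin":0},{"x":0,"y":0,"z":0,"spin":0}]' >/dev/null
python3 -c "$S"
python3 -m handwheel '[{"x":0,"y":0,"z":0,"spin":0},{"x":0,"y":0,"z":0,"spin":0},{"x":0,"y":0,"z":0,"spin":0},{"x":0,"y":0,"z":0,"spin":0},{"x":0,"y":0,"z":0,"spin":0},{"x":0,"y":0,"z":0,"spin":0}]' 0 40 >/dev/null
python3 -c "$S
snap('wrist','w7')"
```

```text
clk 22.2 tcp [ 0.4269 -0.075   0.0144] yaw -0.0712 tilt [-0. -1.  0.] j [-0.17  0.25 -0.58  0.74  0.    1.47] F [ 0.1 -0.5  0.3] w 0.996
shift [-0.015  0.024  0.003] spin 0.006 (alt -3.994 )
clk 22.8 tcp [ 0.427  -0.075   0.0152] yaw -0.0712 tilt [ 0.001 -1.     0.   ] j [-0.17  0.25 -0.58  0.74  0.    1.47] F [-0.1  0.2 -2. ] w 0.621
shift [-0.017  0.032  0.003] spin 0.006 (alt -3.994 )
```

View pics/w7.png

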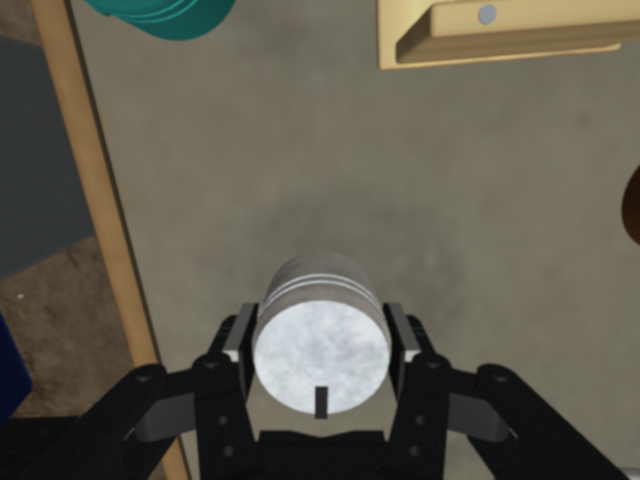

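```bash
S='from h import *
plan(.5885,-.2495,.1,-.165)'
python3 -m handwheel '[{"x":0,"y":-0.15,"z":0,"spin":0},{"x":0,"y":0,"z":0,"spin":0},{"x":0,"y":-0.4,"z":0,"spin":0},{"x":0,"y":0,"z":0,"spin":0},{"x":0,"y":-0.4,"z":0,"spin":0},{"x":0,"y":0,"z":0,"spin":0}]'  >/dev/null
python3 -c "$S"
python3 -m handwheel '[{"x":0.29,"y":0,"z":-0.27,"spin":0},{"x":0,"y":0,"z":0,"spin":0},{"x":0.29,"y":0,"z":-0.27,"spin":0},{"x":0,"y":0,"z":0,"spin":0},{"x":0.29,"y":0,"z":-0.27,"spin":0},{"x":0,"y":0,"z":0,"spin":0}]'  >/dev/null
python3 -c "$S"
```

```text
clk 23.45 tcp [ 0.4263 -0.0749  0.1103] yaw -0.0712 tilt [-0.002 -1.     0.001] j [-0.17  0.14 -0.44  1.    0.    1.47] F [ 0.2  0.2 -2.8] w 0.619
shift [ 1.742  0.099 -1.626] spin 0.119 (alt -3.881 )
clk 24.05 tcp [ 0.5078 -0.1633  0.1036] yaw -0.0697 tilt [-0.007 -1.     0.002] j [-0.31  0.34 -0.19  1.05  0.    1.33] F [-0.5  0.1 -1.4] w 0.621
shift [ 0.866  0.029 -0.803] spin 0.121 (alt -3.879 )
```

Before going over the fixture, I'll continue part-way and look with the wrist camera.

```bash
S='from h import *
plan(.5885,-.2495,.1,-.165)'
python3 -m handwheel '[{"x":0.27,"y":-0.04,"z":-0.26,"spin":0.12},{"x":0,"y":0,"z":0,"spin":0},{"x":0.29,"y":-0.06,"z":-0.2,"spin":0},{"x":0,"y":0,"z":0,"spin":0}]'  >/dev/null
python3 -c "$S
snap('wrist','w8')"
```

```text
clk 24.45 tcp [ 0.5553 -0.2152  0.1061] yaw -0.1675 tilt [-0.017 -1.     0.004] j [-0.37  0.47  0.02  1.13  0.    1.37] F [-1.3  1.3 -0.9] w 0.619
shift [ 0.385  0.053 -0.283] spin -0.003 (alt 3.997 )
```

View pics/w8.png

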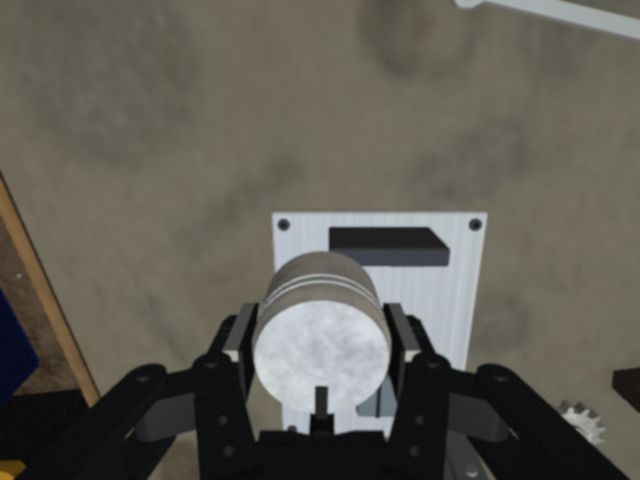

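```bash
S='from h import *
plan(.5885,-.2495,.1,-.165)'
python3 -m handwheel '[{"x":0.13,"y":0,"z":-0.1,"spin":0},{"x":0,"y":0,"z":0,"spin":0},{"x":0.13,"y":0,"z":-0.1,"spin":0},{"x":0,"y":0,"z":0,"spin":0},{"x":0.12,"y":0,"z":-0.09,"spin":0},{"x":0,"y":0,"z":0,"spin":0}]'  >/dev/null
python3 -c "$S
snap('wrist','w9')"
```

```text
clk 25.1 tcp [ 0.5826 -0.2442  0.1008] yaw -0.1643 tilt [-0.026 -1.     0.007] j [-0.4   0.56  0.14  1.18  0.    1.34] F [ 0.1  1.  -2. ] w 0.623
shift [ 0.067  0.006 -0.043] spin 0.001 (alt -3.999 )
```

View pics/w9.png

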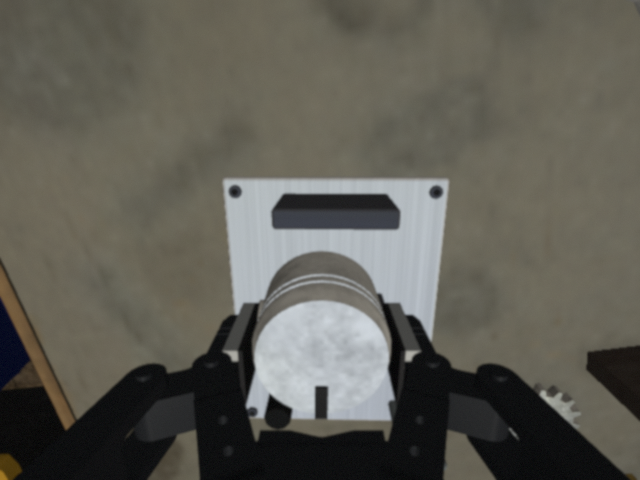

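```bash
S='from h import *
plan(.5885,-.2495,.1,-.165)'
python3 -m handwheel '[{"x":0,"y":-0.06,"z":0,"spin":0},{"x":0,"y":-0.06,"z":0,"spin":0},{"x":0,"y":-0.06,"z":0,"spin":0},{"x":0,"y":-0.06,"z":0,"spin":0},{"x":0,"y":-0.06,"z":0,"spin":0},{"x":0,"y":-0.06,"z":0,"spin":0},{"x":0,"y":-0.06,"z":0,"spin":0},{"x":0,"y":0,"z":0,"spin":0}]'  >/dev/null
python3 -c "$S"
python3 -m handwheel '[{"x":0,"y":0.3,"z":0,"spin":0},{"x":0,"y":0,"z":0,"spin":0},{"x":0,"y":0.15,"z":0,"spin":0},{"x":0,"y":0,"z":0,"spin":0},{"x":0,"y":0,"z":0,"spin":0}]'  >/dev/null
python3 -c "$S"
```

```text
clk 25.95 tcp [ 0.5819 -0.2419  0.1479] yaw -0.1628 tilt [-0.026 -1.     0.008] j [-0.39  0.54  0.22  1.28  0.    1.34] F [ 0.4 -0.3 -1.6] w 0.621
shift [ 0.09   0.476 -0.069] spin 0.003 (alt -3.997 )
clk 26.45 tcp [ 0.5815 -0.2418  0.1049] yaw -0.163 tilt [-0.024 -1.     0.008] j [-0.39  0.55  0.14  1.18  0.    1.34] F [-0.1  0.2 -1.1] w 0.621
shift [ 0.082  0.047 -0.065] spin 0.003 (alt -3.997 )
```

```bash
S='from h import *
plan(.5885,-.2495,.1,-.165)'
python3 -m handwheel '[{"x":0.08,"y":0,"z":-0.07,"spin":0},{"x":0,"y":0,"z":0,"spin":0},{"x":0,"y":0.15,"z":0,"spin":0},{"x":0,"y":0,"z":0,"spin":0},{"x":0,"y":0.1,"z":0,"spin":0},{"x":0,"y":0,"z":0,"spin":0}]'  >/dev/null
python3 -c "$S"
python3 -m handwheel '[{"x":0,"y":-0.06,"z":0,"spin":0},{"x":0,"y":-0.06,"z":0,"spin":0},{"x":0,"y":-0.06,"z":0,"spin":0},{"x":0,"y":-0.06,"z":0,"spin":0},{"x":0,"y":0,"z":0,"spin":0}]'  >/dev/null
python3 -c "$S"
```

```text
clk 27.05 tcp [ 0.5895 -0.25    0.0848] yaw -0.163 tilt [-0.019 -1.     0.007] j [-0.4   0.58  0.13  1.14  0.    1.33] F [-0.3 -0.6 -1.8] w 0.615
shift [-0.013 -0.151  0.004] spin 0.003 (alt -3.997 )
clk 27.55 tcp [ 0.5906 -0.2504  0.1132] yaw -0.1629 tilt [-0.017 -1.     0.006] j [-0.4   0.57  0.18  1.21  0.    1.33] F [ 1.   0.7 -0.9] w 0.619
shift [-0.02   0.133  0.004] spin 0.003 (alt -3.997 )
```

```bash
S='from h import *
plan(.5885,-.2495,.1,-.165)'
python3 -m handwheel '[{"x":-0.01,"y":0.15,"z":0,"spin":0},{"x":0,"y":0,"z":0,"spin":0},{"x":0,"y":0.12,"z":0,"spin":0},{"x":0,"y":0,"z":0,"spin":0},{"x":0,"y":-0.06,"z":0,"spin":0},{"x":0,"y":-0.06,"z":0,"spin":0},{"x":0,"y":-0.06,"z":0,"spin":0},{"x":0,"y":-0.06,"z":0,"spin":0},{"x":0,"y":0,"z":0,"spin":0},{"x":-0.02,"y":0.15,"z":0,"spin":0},{"x":0,"y":0,"z":0,"spin":0},{"x":0,"y":0.12,"z":0,"spin":0},{"x":0,"y":0,"z":0,"spin":0}]'  >/dev/null
python3 -c "$S
snap('wrist','w10');snap('scene','s10')
crop('w10',200,130,460,330,3,'cw10')
crop('s10',380,240,510,350,6,'cs10')"
```

```text
clk 28.85 tcp [ 0.5892 -0.2504  0.0876] yaw -0.1629 tilt [-0.012 -1.     0.005] j [-0.4   0.57  0.13  1.14  0.    1.33] F [-0.5  0.1 -1.6] w 0.625
shift [-0.01  -0.124  0.009] spin 0.003 (alt -3.997 )
```

View pics/w10.png

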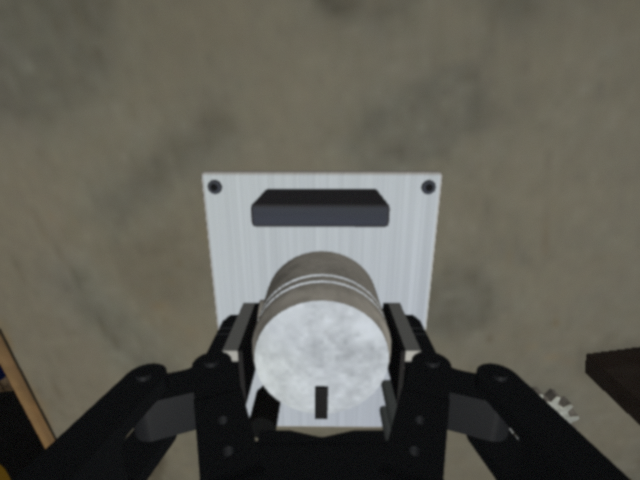

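View pics/cs10.png

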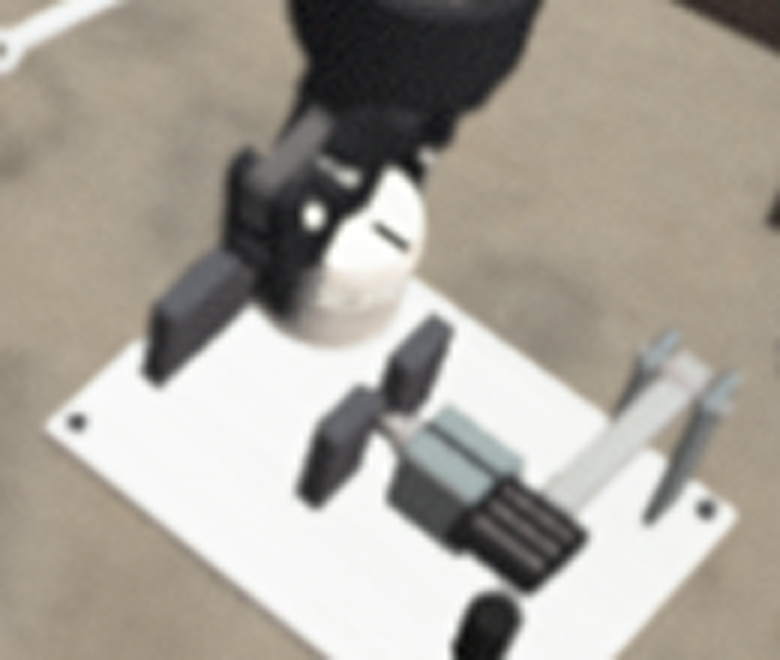

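View pics/cw10.png

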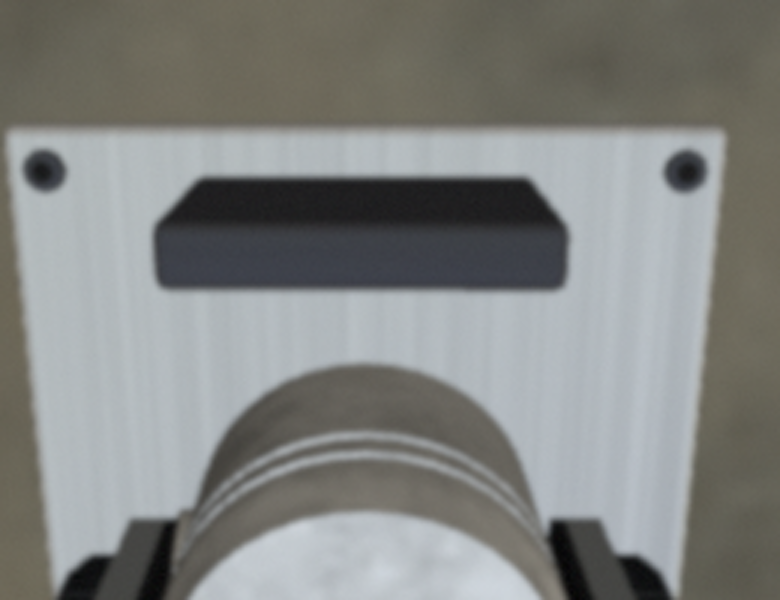

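```bash
python3 - <<'E'
from fit import *
W=load('w10');m=.001
c=lambda U,V,*p:(W,(U+.5)/3+199.5,(V+.5)/3+129.5,np.array(p)*m)
o=[c(10,132,-75,52,8),c(724,132,75,52,8),c(156,228,-35,42,56),c(567,228,35,42,56),c(158,289,-35,30,56),c(567,289,35,30,56),c(203,180,-35,42,8),c(530,180,35,42,8)]
p,r=fit(o,[.5885,-.2495,-.165]);print(p,r.tolist())
b=ray(W,366.5/3+199.5,364.5/3+129.5,.0724)
# piston center estimate from the wrist: bottom arc
psi=p[2];yf=np.array([-np.sin(psi),np.cos(psi)]);xf=np.array([np.cos(psi),np.sin(psi)])
print('bottom far pt',b,'-> centre',b[:2]-.027*yf)
# crown left/right extents at full image: (253..391, row ~352)
l,rr=ray(W,253,352,.1204),ray(W,391,352,.1204);cc=(l+rr)/2
print('crown mid',cc,np.linalg.norm(l-rr))
for q in (b[:2]-.027*yf,cc[:2],[.5892,-.2504]): d=np.array(q)-p[:2];print('in fixture frame',d@xf,d@yf)
E
```

```text
[ 0.58869121 -0.24830754 -0.16238622] [[-3.27, -0.69], [2.98, -0.8], [-1.82, 0.14], [2.37, 0.23], [-0.95, 3.02], [0.95, 3.22], [-2.05, -0.54], [1.36, -0.53]]
bottom far pt [ 0.59341427 -0.22466214  0.0724    ] -> centre [ 0.58904908 -0.25130694]
crown mid [ 0.59046244 -0.24597525  0.1204    ] 0.04974561249034243
in fixture frame 0.00083808549707079 -0.0029020837178150593
in fixture frame 0.0013708589917237422 0.0025879633521774057
in fixture frame 0.0008403895443432968 -0.0019826763990200506
```

```bash
cat > pnp.py <<'E'
from h import *
from scipy.optimize import least_squares
def cam_in_fix(s,pts,psi=-.165,f=(.5885,-.2495)):
    """pts: u,v,local mm. solve small correction (rotvec,trans) of camera; returns snapshot with corrected R,t in FIXTURE frame (mm->m)"""
    K=np.array(s['intrinsics'])
    Rf=Ro.from_euler('z',psi).as_matrix();tf=np.array([f[0],f[1],0])
    R0=np.array(s['R'])@Rf;t0=np.array(s['R'])@tf+s['t']
    def mk(p): return dict(s,R=Ro.from_rotvec(p[:3]).as_matrix()@R0,t=t0+p[3:])
    def res(p):
        q=mk(p);return np.concatenate([proj(q,np.array(X)*.001)-[u,v] for u,v,X in pts]+[p[:3]/.004,p[3:]/.002])
    o=least_squares(res,np.zeros(6));print('corr',np.round(o.x,4),'res',np.round(o.fun[:-6],1).tolist());return mk(o.x)
E
python3 - <<'E'
from pnp import *
W=load('w10')
c=lambda U,V,*p:((U+.5)/3+199.5,(V+.5)/3+129.5,p)
o=[c(10,132,-75,52,8),c(724,132,75,52,8),c(156,228,-35,42,56),c(567,228,35,42,56),c(158,289,-35,30,56),c(567,289,35,30,56),c(203,180,-35,42,8),c(530,180,35,42,8)]
q=cam_in_fix(W,o)
b=ray(q,366.5/3+199.5,364.5/3+129.5,.0724);print('bottom arc centre',b-[0,.027,0])
l,r=ray(q,253,352,.1204),ray(q,391,352,.1204);print('crown',(l+r)/2)
print('mark',ray(q,321,387,.1216),ray(q,321,418,.1216))
print('hole',ray(q,43.5/3+199.5,171/3+129.5,.008),ray(q,686/3+199.5,171/3+129.5,.008))
E
```

```text
corr [-0.0036  0.0011 -0.001  -0.     -0.0018  0.0042] res [-0.6, -0.6, 0.5, -0.4, 0.0, -0.8, 0.6, -0.5, 0.8, 1.5, -0.8, 1.9, -0.8, -0.7, 0.2, -0.5]
bottom arc centre [ 0.00087546 -0.00402838  0.0724    ]
crown [ 0.00146931 -0.00029275  0.1204    ]
mark [ 0.00117205 -0.01524952  0.1216    ] [ 0.00116024 -0.03028213  0.1216    ]
hole [-0.06845353  0.04353606  0.008     ] [0.0674865  0.04373003 0.008     ]
```

```bash
python3 - <<'E'
from h import *
T=load('t4'); print(proj(T,[.4254,-.0746,.048]))
u,v=proj(T,[.4254,-.0746,.048]).astype(int)
print(u,v)
snap('top','t10')
u2,v2=proj(T,[.589,-.25,.1]).astype(int); print(u2,v2)
im=np.hstack([cv2.resize(load(t)['image'][b-25:b+25,a-25:a+25,::-1],(400,400),interpolation=cv2.INTER_CUBIC) for t,a,b in (('t4',u,v),('t10',u2,v2))])
cv2.imwrite('pics/ct4.png',im)
E
```

```text
[326.09798266 281.56085454]
326 281
396 215
```

View pics/ct4.png

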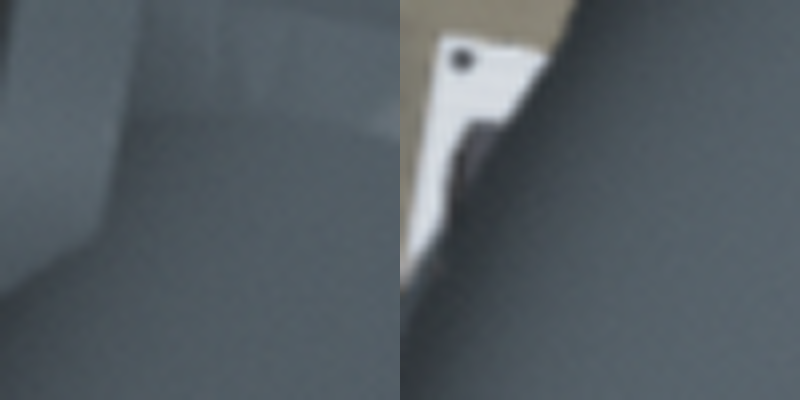

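```bash
python3 - <<'E'
from h import *
S=load('s10');f=np.array([.5885,-.2495]);psi=-.1645
xf=np.array([np.cos(psi),np.sin(psi)]);yf=np.array([-xf[1],xf[0]])
for U,V,z,n in((408,248,.1216,'out'),(375,222,.1216,'in'),(425,215,.1204,'crown right edge'),(320,347,.0724,'bottom lowest')):
    p=ray(S,(U+.5)/6+379.5,(V+.5)/6+239.5,z);d=p[:2]-f;print(n,d@xf,d@yf)
# predicted silhouettes for centred piston
for c in (0,-.004):
  th=np.linspace(0,2*np.pi,400)
  for z in(.0724,.1204):
    P=np.array([proj(S,list(f+c*yf+.027*(np.cos(t)*xf+np.sin(t)*yf))+[z]) for t in th]);P=(P-[379.5,239.5])*6-.5
    print(c,z,'u',P[:,0].min(),P[:,0].max(),'v',P[:,1].min(),P[:,1].max(),'u at vmax',P[P[:,1].argmax(),0])
E
```

```text
out 0.002721752212977261 -0.02765209504841006
in 0.003450221956991381 -0.013412380378927675
crown right edge 0.01874223109637206 -0.023071043731893413
bottom lowest -0.017530322882033718 -0.016924502395723882
0 0.0724 u 234.97747980372196 390.2456739340962 v 226.15693974272654 353.43146848204856 u at vmax 322.97259002966655
0 0.1204 u 255.66447997070827 416.925752974807 v 143.37800125620163 272.63508992169864 u at vmax 347.50919286969133
-0.004 0.0724 u 243.92016134378082 399.47902614132033 v 232.6845167687735 360.40822810063696 u at vmax 332.23057905751455
-0.004 0.1204 u 264.9870626762172 426.56323965313504 v 150.00321635646276 279.7364035865454 u at vmax 357.17549801091036
```

```bash
S='from h import *
plan(.5873,-.2477,.076,-.1645)'
python3 -c "$S"
python3 -m handwheel '[{"x":-0.015,"y":0.05,"z":0.028,"spin":0},{"x":0,"y":0,"z":0,"spin":0},{"x":0,"y":0.06,"z":0,"spin":0},{"x":0,"y":0,"z":0,"spin":0}]'  >/dev/null
python3 -c "$S
snap('wrist','w11');snap('scene','s11')
crop('w11',220,150,440,320,3.5,'cw11')
crop('s11',400,240,500,325,8,'cs11')"
```

```text
clk 29.0 tcp [ 0.5902 -0.2509  0.0895] yaw -0.163 tilt [-0.009 -1.     0.004] j [-0.4   0.57  0.13  1.14  0.    1.33] F [ 0.7 -0.5 -1.7] w 0.622
shift [-0.033  0.136  0.026] spin 0.002 (alt -3.998 )
clk 29.4 tcp [ 0.5895 -0.2476  0.0784] yaw -0.1628 tilt [-0.008 -1.     0.004] j [-0.4   0.57  0.1   1.11  0.    1.33] F [ 0.1 -0.1 -1.3] w 0.622
shift [-0.021  0.025 -0.004] spin 0.002 (alt -3.998 )
```

View pics/cw11.png

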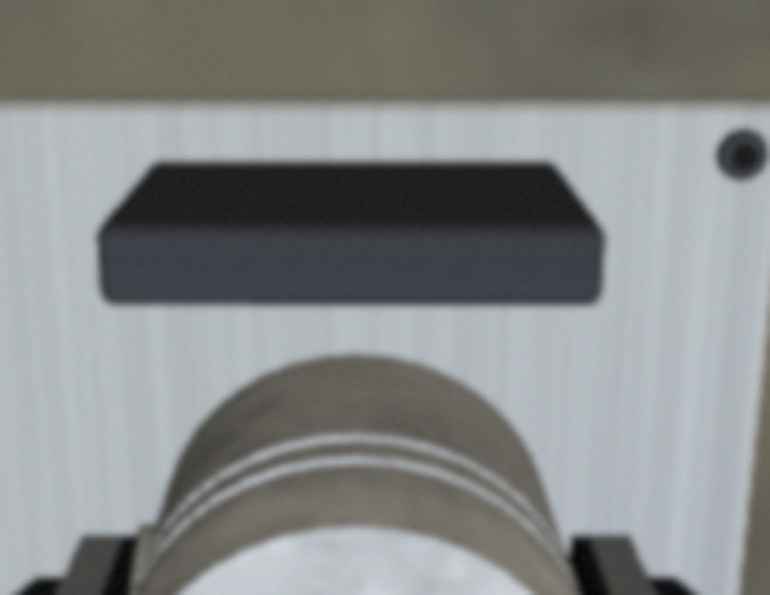

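View pics/cs11.png

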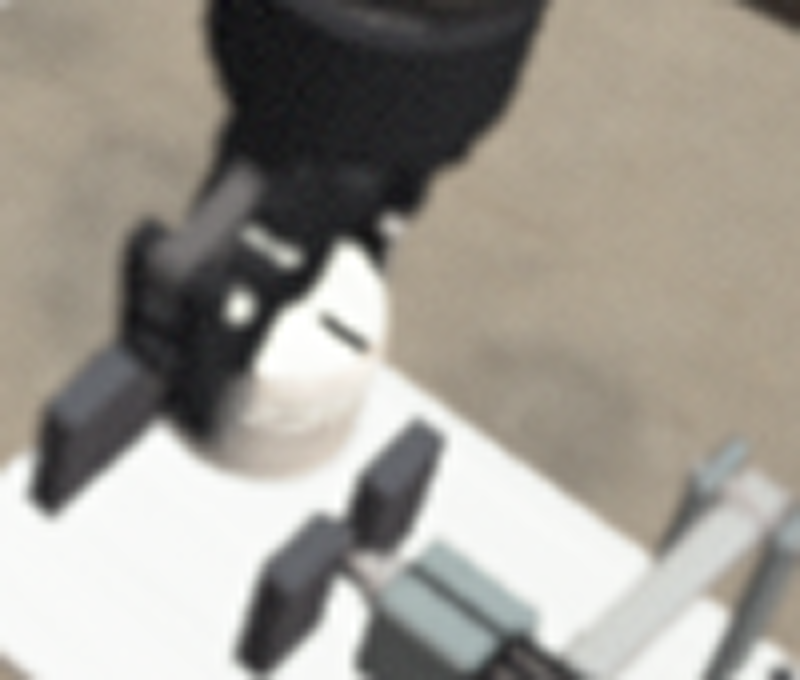

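```bash
python3 - <<'E'
from h import *
S=load('s11');f=np.array([.5885,-.2495]);psi=-.1645
xf=np.array([np.cos(psi),np.sin(psi)]);yf=np.array([-xf[1],xf[0]])
r=lambda U,V,z:(lambda d:np.round([d@xf*1e3,d@yf*1e3],1))(ray(S,(U+.5)/8+399.5,(V+.5)/8+239.5,z)[:2]-f)
print('mark',r(366,350,.1124),r(323,319,.1124))
# check fixture bias: housing line on top z=.054?, cheeks top corners z=.056
print('cheek+ outer-left top corner (-35,42)',r(45,410,.056),'cheek+ (-35,30)',r(68,432,.056))
print('cheek- right end (35,-30)',r(425,420,.056),'(35,-42)',r(443,437,.056),'(-35,-42)?',r(276,583,.056))
W=load('w11');q=lambda U,V,z:ray(W,(U+.5)/3.5+219.5,(V+.5)/3.5+149.5,z)[:2]
psi=-.163
xf=np.array([np.cos(psi),np.sin(psi)]);yf=np.array([-xf[1],xf[0]])
e=(q(100,302,.056)+q(602,302,.056))/2; b=q(357,354,.0632)
print('wrist piston y rel seat',((b-e)@yf+.030-.027)*1e3,'x',((b-e)@xf)*1e3)
E
```

```text
mark [  1.3 -25.3] [  1.2 -11.8]
cheek+ outer-left top corner (-35,42) [-35.7  39.7] cheek+ (-35,30) [-36.8  30.9]
cheek- right end (35,-30) [ 34.2 -33.2] (35,-42) [ 33.2 -39.8] (-35,-42)? [-34.6 -36.6]
wrist piston y rel seat -2.0404804984104943 x 0.9335423431447043
```

```bash
S='from h import *
plan(.5888,-.2460,.0635,-.1645)'
python3 -m handwheel '[{"x":-0.01,"y":0,"z":0.015,"spin":0.002},{"x":0,"y":0,"z":0,"spin":0}]'  >/dev/null
python3 -c "$S
snap('wrist','w12')
crop('w12',220,150,440,320,3.5,'cw12')"
```

```text
clk 29.7 tcp [ 0.5892 -0.2462  0.0795] yaw -0.1647 tilt [-0.007 -1.     0.004] j [-0.4   0.57  0.1   1.11  0.    1.34] F [-0.3 -0.1 -0.9] w 0.618
shift [-0.003  0.16   0.001] spin -0.0 (alt 4.0 )
```

View pics/cw12.png

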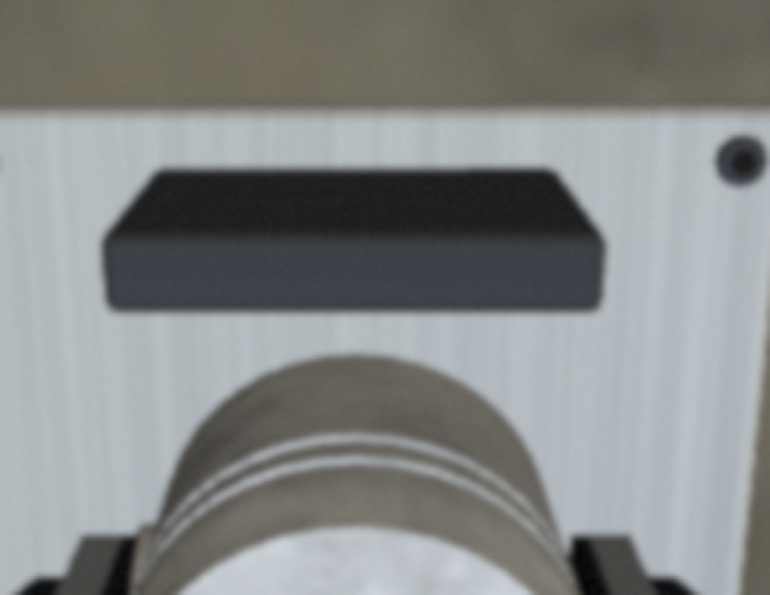

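```bash
S='from h import *
plan(.5888,-.2460,.0232,-.1645)'
python3 -m handwheel '[{"x":-0.006,"y":0.1,"z":0,"spin":0},{"x":0,"y":0,"z":0,"spin":0}]'  >/dev/null
python3 -c "$S"
python3 -m handwheel '[{"x":-0.006,"y":0.1,"z":0,"spin":0},{"x":0,"y":0,"z":0,"spin":0}]'  >/dev/null
python3 -c "$S
snap('wrist','w13')
crop('w13',220,150,440,320,3.5,'cw13')"
```

```text
clk 29.95 tcp [ 0.5886 -0.2462  0.0688] yaw -0.1646 tilt [-0.006 -1.     0.003] j [-0.4   0.57  0.08  1.08  0.    1.34] F [-0.1 -0.4 -1.3] w 0.622
shift [0.004 0.456 0.001] spin -0.0 (alt 4.0 )
clk 30.15 tcp [ 0.5877 -0.2459  0.0575] yaw -0.1647 tilt [-0.007 -1.     0.004] j [-0.4   0.58  0.06  1.06  0.    1.34] F [-0.3  0.9 -2.2] w 0.618
shift [ 0.013  0.343 -0.   ] spin -0.0 (alt 4.0 )
```

View pics/cw13.png

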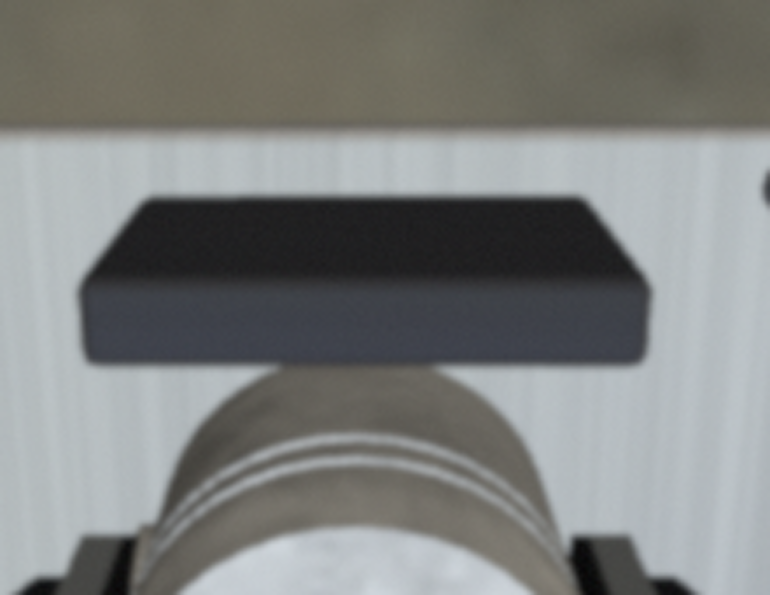

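```bash
S='from h import *
plan(.5888,-.2460,.0232,-.1645)'
python3 -m handwheel '[{"x":0.01,"y":0.1,"z":0,"spin":0},{"x":0,"y":0,"z":0,"spin":0}]'  >/dev/null
python3 -c "$S"
python3 -m handwheel '[{"x":0.004,"y":0.1,"z":0,"spin":0},{"x":0,"y":0,"z":0,"spin":0}]'  >/dev/null
python3 -c "$S
snap('wrist','w14');snap('scene','s14')
crop('s14',400,240,500,325,8,'cs14')"
```

```text
clk 30.4 tcp [ 0.5893 -0.2463  0.0477] yaw -0.1647 tilt [-0.005 -1.     0.003] j [-0.4   0.59  0.05  1.04  0.    1.34] F [ 0.   1.3 -2.7] w 0.617
shift [-0.004  0.245  0.002] spin -0.0 (alt 4.0 )
clk 30.6 tcp [ 0.5897 -0.2464  0.0368] yaw -0.1647 tilt [-0.005 -1.     0.003] j [-0.4   0.6   0.04  1.02  0.    1.34] F [-0.5  0.7 -2. ] w 0.62
shift [-0.009  0.136  0.002] spin -0.0 (alt 4.0 )
```

View pics/w14.png

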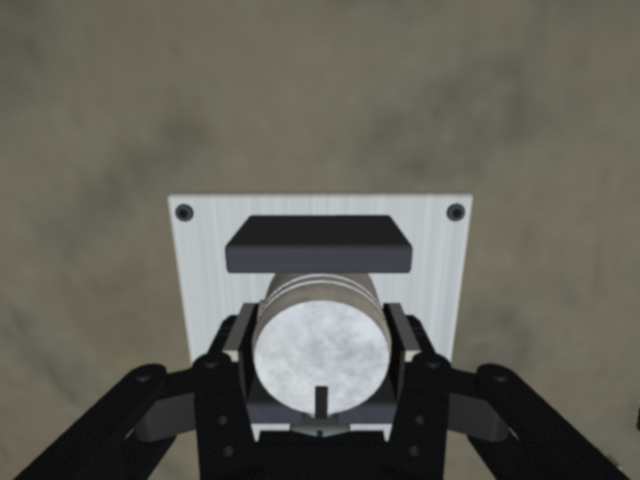

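View pics/cs14.png

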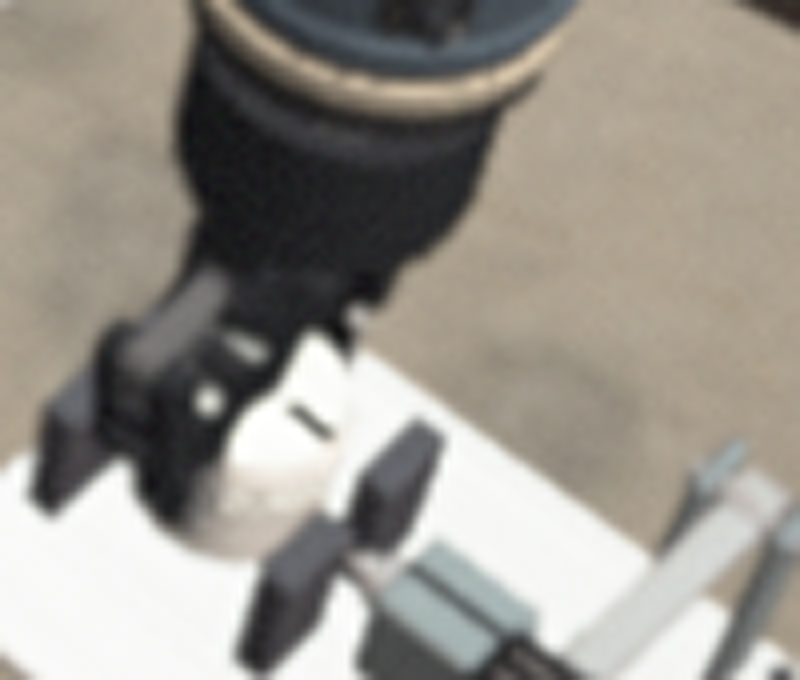

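```bash
S='from h import *
plan(.5888,-.2460,.0232,-.1645)'
python3 -m handwheel '[{"x":-0.012,"y":0.08,"z":0.002,"spin":0},{"x":0,"y":0,"z":0,"spin":0}]'  >/dev/null
python3 -c "$S"
python3 -m handwheel '[{"x":-0.005,"y":0.025,"z":0,"spin":0},{"x":0,"y":0,"z":0,"spin":0}]'  >/dev/null
python3 -c "$S
snap('wrist','w15')
crop('w15',210,180,430,345,3.5,'cw15')"
```

```text
clk 30.9 tcp [ 0.5895 -0.2464  0.03  ] yaw -0.1647 tilt [-0.003 -1.     0.003] j [-0.4   0.6   0.02  1.    0.    1.34] F [-0.9 -0.1 -1.5] w 0.62
shift [-0.007  0.068  0.002] spin -0.0 (alt 4.0 )
clk 31.1 tcp [ 0.589  -0.2463  0.0274] yaw -0.1647 tilt [-0.003 -1.     0.003] j [-0.4   0.6   0.02  0.99  0.    1.34] F [ 0.5  1.1 -1.7] w 0.618
shift [-0.002  0.042  0.003] spin -0.0 (alt 4.0 )
```

View pics/cw15.png

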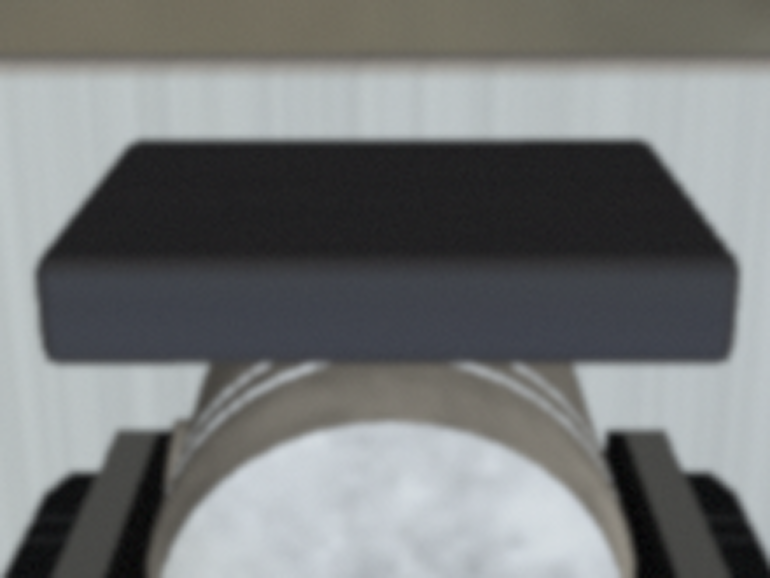

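```bash
python3 - <<'E'
from h import *
snap('scene','s15');crop('s15',405,245,485,315,10,'cs15')
crop('w15',250,370,390,450,5.5,'cw15b')
S=load('s14');f=np.array([.5885,-.2495]);psi=-.1645
xf=np.array([np.cos(psi),np.sin(psi)]);yf=np.array([-xf[1],xf[0]])
r=lambda U,V,z:(lambda d:np.round([d@xf*1e3,d@yf*1e3],1))(ray(S,(U+.5)/8+399.5,(V+.5)/8+239.5,z)[:2]-f)
print('mark',r(332,437,.0708),r(291,406,.0708))
E
```

```text
mark [  2.1 -23.4] [ 2.2 -9.9]
```

View pics/cs15.png

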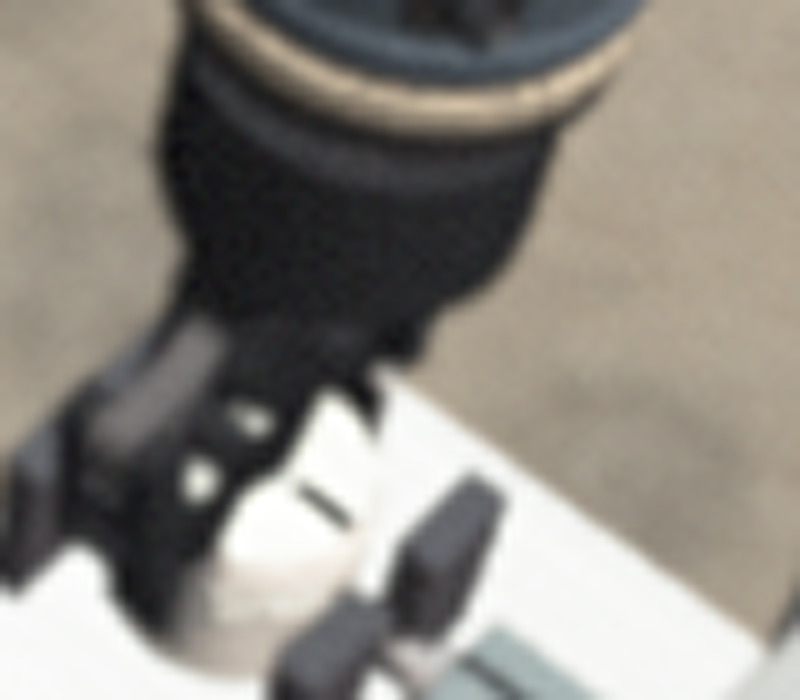

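View pics/cw15b.png

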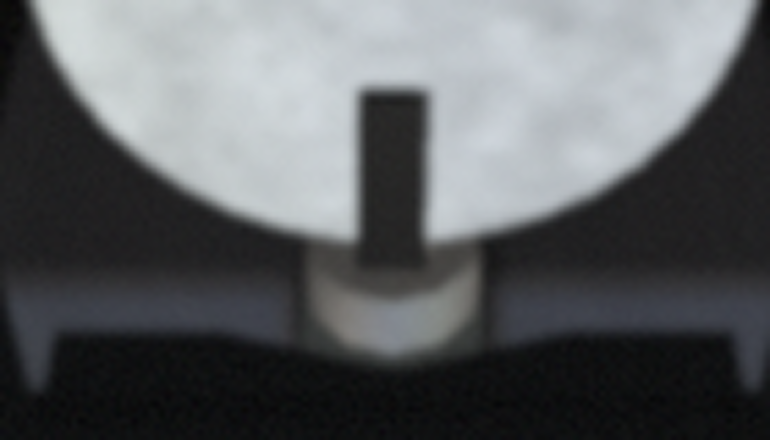

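```bash
python3 - <<'E'
from h import *
W=load('w15');psi=-.1647
yf=np.array([-np.sin(psi),np.cos(psi)]);y=lambda u,v,z:ray(W,u,v,z)[:2]@yf*1e3
a,b=y(321,282.9,.056),y(321,419.5,.056);c,d=y(321,300.6,.0602),y(321,414.2,.0602)
print(a-b,(a+b)/2,c-d,(c+d)/2)
E
```

```text
60.343702713249016 -146.52470683255981 48.89925501150323 -145.488744887775
```

```bash
S='from h import *
plan(.5886,-.2472,.0232,-.1645)'
python3 -m handwheel '[{"x":-0.003,"y":0.02,"z":-0.009,"spin":0},{"x":0,"y":0,"z":0,"spin":0}]'  >/dev/null
python3 -c "$S"
python3 -m handwheel '[{"x":0,"y":0.01,"z":0,"spin":0},{"x":0,"y":0,"z":0,"spin":0}]'  >/dev/null
python3 -c "$S"
```

```text
clk 31.4 tcp [ 0.589  -0.2474  0.026 ] yaw -0.1646 tilt [-0.001 -1.     0.002] j [-0.4   0.6   0.02  0.99  0.    1.34] F [ 0.1 -0.5 -0.8] w 0.621
shift [-0.005  0.028  0.001] spin -0.0 (alt 4.0 )
clk 31.6 tcp [ 0.5891 -0.2475  0.025 ] yaw -0.1647 tilt [-0.001 -1.     0.002] j [-0.4   0.6   0.02  0.98  0.    1.34] F [-0.2  0.3 -2.2] w 0.616
shift [-0.005  0.018  0.002] spin -0.0 (alt 4.0 )
```

```bash
S='from h import *
plan(.5886,-.2472,.0232,-.1645)'
python3 -m handwheel '[{"x":-0.003,"y":0.012,"z":0,"spin":0},{"x":0,"y":0,"z":0,"spin":0}]'  >/dev/null
python3 -c "$S"
python3 -m handwheel '[{"x":-0.002,"y":0.01,"z":0,"spin":0},{"x":0,"y":0,"z":0,"spin":0}]'  >/dev/null
python3 -c "$S"
```

```text
clk 31.8 tcp [ 0.5888 -0.2474  0.0237] yaw -0.1647 tilt [-0.001 -1.     0.002] j [-0.4   0.6   0.01  0.98  0.    1.34] F [ 0.9 -0.2 -0.6] w 0.617
shift [-0.003  0.005  0.002] spin -0.0 (alt 4.0 )
clk 32.0 tcp [ 0.589  -0.2474  0.0233] yaw -0.1647 tilt [-0.    -1.     0.002] j [-0.4   0.6   0.01  0.98  0.    1.34] F [ 0.1  0.  -2.4] w 0.619
shift [-0.004  0.001  0.002] spin -0.0 (alt 4.0 )
```

```bash
S='from h import *
plan(.5886,-.2472,.0232,-.1645)'
python3 -m handwheel '[{"x":-0.002,"y":0.006,"z":0,"spin":0},{"x":0,"y":0,"z":0,"spin":0}]'  >/dev/null
python3 -c "$S"
python3 -m handwheel '[{"x":-0.002,"y":0.006,"z":0,"spin":0},{"x":0,"y":0,"z":0,"spin":0}]'  >/dev/null
python3 -c "$S"
```

```text
clk 32.2 tcp [ 0.589  -0.2474  0.0233] yaw -0.1646 tilt [ 0.001 -1.     0.002] j [-0.4   0.6   0.01  0.98  0.    1.34] F [ 0.  -0.3 -2.3] w 0.622
shift [-0.005  0.001  0.001] spin -0.0 (alt 4.0 )
clk 32.4 tcp [ 0.5891 -0.2474  0.0233] yaw -0.1645 tilt [ 0.001 -1.     0.002] j [-0.4   0.6   0.01  0.98  0.    1.34] F [-0.7 -0.2 -0.9] w 0.621
shift [-0.005  0.001  0.001] spin -0.0 (alt 4.0 )
```

```bash
S='from h import *
plan(.5886,-.2472,.0232,-.1645)'
python3 -m handwheel '[{"x":-0.006,"y":0.012,"z":0,"spin":0},{"x":0,"y":0,"z":0,"spin":0}]'  >/dev/null
python3 -c "$S"
python3 -m handwheel '[{"x":-0.002,"y":0.01,"z":0,"spin":0},{"x":0,"y":0,"z":0,"spin":0}]'  >/dev/null
python3 -c "$S
snap('wrist','w16');crop('w16',250,370,390,450,5.5,'cw16b');crop('w16',210,180,430,345,3.5,'cw16')"
```

```text
clk 32.6 tcp [ 0.5893 -0.2475  0.0234] yaw -0.1644 tilt [ 0.004 -1.     0.002] j [-0.4   0.6   0.01  0.97  0.    1.34] F [-0.5 -0.4 -1.4] w 0.62
shift [-0.008  0.002  0.001] spin 0.0 (alt -4.0 )
clk 32.8 tcp [ 0.5894 -0.2475  0.0233] yaw -0.1643 tilt [ 0.005 -1.     0.002] j [-0.4   0.6   0.01  0.97  0.    1.34] F [ 0.7  0.6 -1. ] w 0.62
shift [-0.009  0.001  0.002] spin 0.0 (alt -4.0 )
```

View pics/cw16b.png

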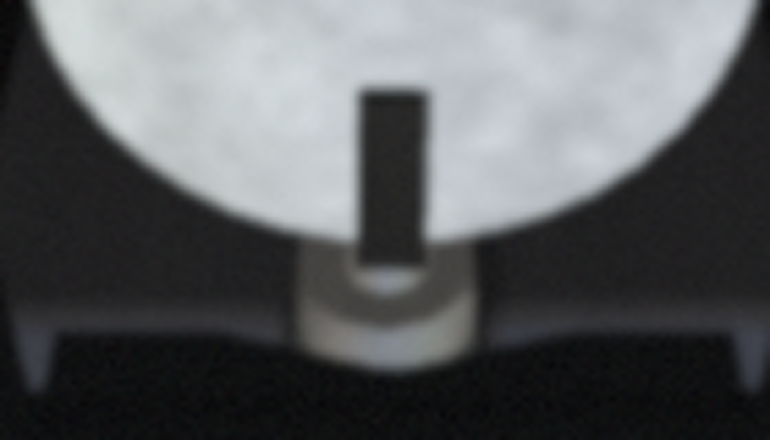

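View pics/cw16.png

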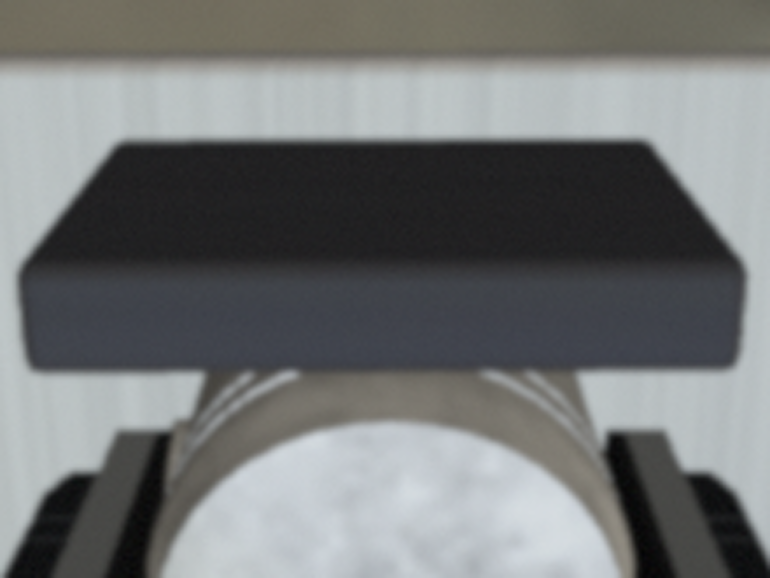

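```bash
S='from h import *
plan(.5887,-.2473,.0232,-.1645)'
python3 -m handwheel '[{"x":-0.01,"y":0.012,"z":0,"spin":0},{"x":0,"y":0.01,"z":0,"spin":0},{"x":0,"y":0.01,"z":0,"spin":0}]'
python3 -c "$S"
```

```text
clock: 33.15
tcp_pos: [0.5895, -0.2475, 0.0232]
eef_rot: [0.705, -0.704, 0.055, -0.061]
ft_force: [-8.4, 3.2, 21.9]
gripper_width: 0.618
clk 33.15 tcp [ 0.5895 -0.2475  0.0232] yaw -0.1642 tilt [ 0.008 -1.     0.001] j [-0.4   0.6   0.    0.97  0.    1.34] F [-8.4  3.2 21.9] w 0.618
shift [-0.009 -0.     0.   ] spin 0.0 (alt -4.0 )
```

```bash
S='from h import *
plan(.5887,-.2473,.0232,-.1645)'
python3 -m handwheel '[{"x":-0.013,"y":-0.007,"z":0,"spin":0},{"x":0,"y":0,"z":0,"spin":0}]'
python3 -c "$S"
```

```text
clock: 33.35
tcp_pos: [0.5882, -0.2473, 0.0239]
eef_rot: [0.705, -0.705, 0.055, -0.061]
ft_force: [0.1, 0.2, -2.0]
gripper_width: 0.618
clk 33.35 tcp [ 0.5882 -0.2473  0.0239] yaw -0.1643 tilt [ 0.008 -1.     0.001] j [-0.4   0.6  -0.    0.96  0.    1.34] F [ 0.1  0.2 -2. ] w 0.618
shift [0.005 0.007 0.001] spin 0.0 (alt -4.0 )
```

```bash
S='from h import *
plan(.5885,-.2473,.0232,-.1645)'
python3 -m handwheel '[{"x":0.003,"y":0.013,"z":0,"spin":0},{"x":0,"y":0,"z":0,"spin":0}]' > /dev/null
python3 -c "$S"
python3 -m handwheel '[{"x":0,"y":0,"z":0,"spin":0},{"x":0,"y":0,"z":0,"spin":0},{"x":0,"y":0,"z":0,"spin":0},{"x":0,"y":0,"z":0,"spin":0},{"x":0,"y":0,"z":0,"spin":0},{"x":0,"y":0,"z":0,"spin":0}]' 1 40
python3 -c "$S
snap('wrist','w17')"
```

```text
clk 33.55 tcp [ 0.5884 -0.2474  0.0233] yaw -0.1643 tilt [ 0.008 -1.     0.001] j [-0.4   0.6  -0.    0.96  0.    1.34] F [-2.7  1.8  4.1] w 0.623
shift [0.001 0.001 0.001] spin 0.0 (alt -4.0 )
clock: 34.15
tcp_pos: [0.5883, -0.2474, 0.0221]
eef_rot: [0.705, -0.704, 0.055, -0.061]
ft_force: [-0.3, -0.2, -0.4]
gripper_width: 0.995
clk 34.15 tcp [ 0.5883 -0.2474  0.0221] yaw -0.1643 tilt [ 0.007 -1.     0.001] j [-0.4   0.6  -0.    0.96  0.    1.34] F [-0.3 -0.2 -0.4] w 0.995
shift [ 0.002 -0.011  0.001] spin 0.0 (alt -4.0 )
```

View pics/w17.png

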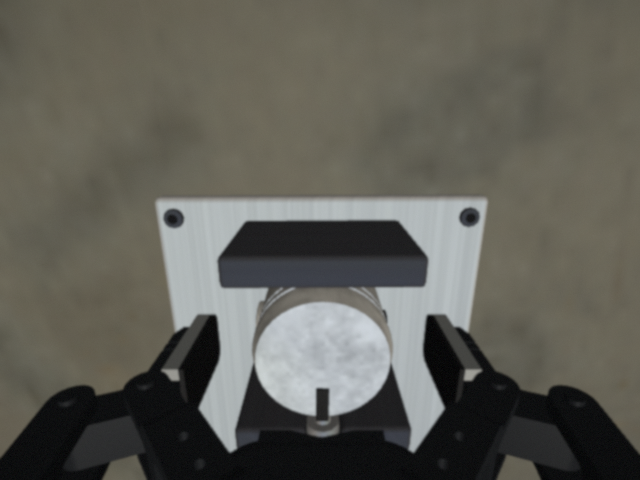

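```bash
S='from h import *
plan(.5885,-.2473,.16,-.1645)'
python3 -m handwheel '[{"x":0,"y":-0.15,"z":0,"spin":0},{"x":0,"y":0,"z":0,"spin":0},{"x":0,"y":-0.3,"z":0,"spin":0},{"x":0,"y":0,"z":0,"spin":0},{"x":0,"y":-0.4,"z":0,"spin":0},{"x":0,"y":0,"z":0,"spin":0},{"x":0,"y":-0.45,"z":0,"spin":0},{"x":0,"y":0,"z":0,"spin":0}]'
python3 -c "$S
snap('wrist','w18')
snap('scene','s18');crop('s18',400,240,510,325,7,'cs18')"
```

```text
clock: 35.0
tcp_pos: [0.5865, -0.247, 0.1523]
eef_rot: [0.705, -0.704, 0.057, -0.059]
ft_force: [1.5, 0.7, -0.4]
gripper_width: 0.996
clk 35.0 tcp [ 0.5865 -0.247   0.1523] yaw -0.1643 tilt [ 0.004 -1.     0.002] j [-0.4   0.52  0.2   1.25  0.    1.34] F [ 1.5  0.7 -0.4] w 0.996
shift [ 0.021 -0.077  0.   ] spin 0.0 (alt -4.0 )
```

View pics/w18.png

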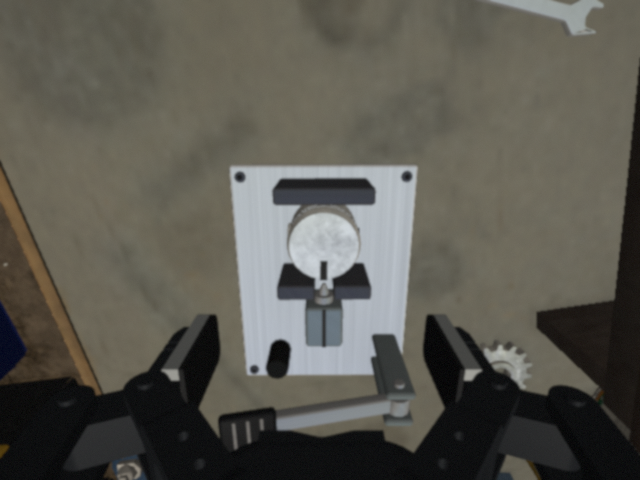

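View pics/cs18.png

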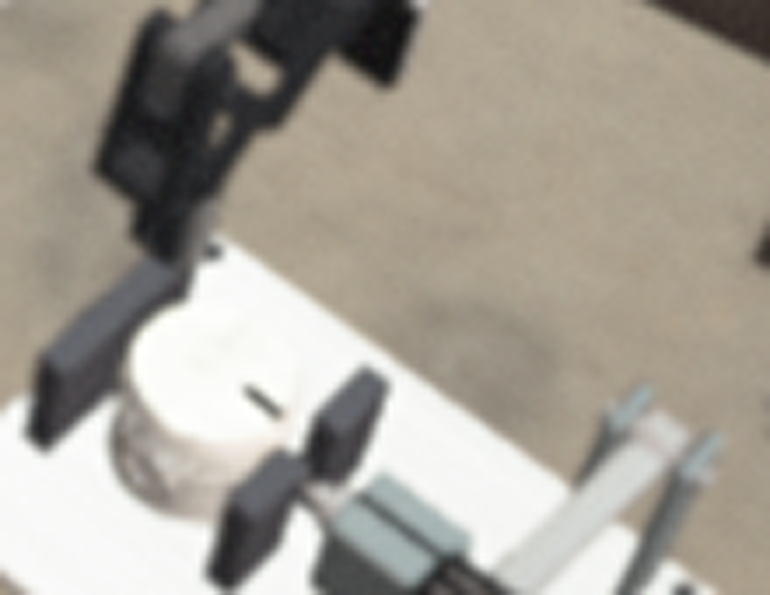

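```bash
python3 -c "
from h import *
crop('w18',220,160,430,350,3.5,'cw18')"
```

```text
(no output)
```

View pics/cw18.png

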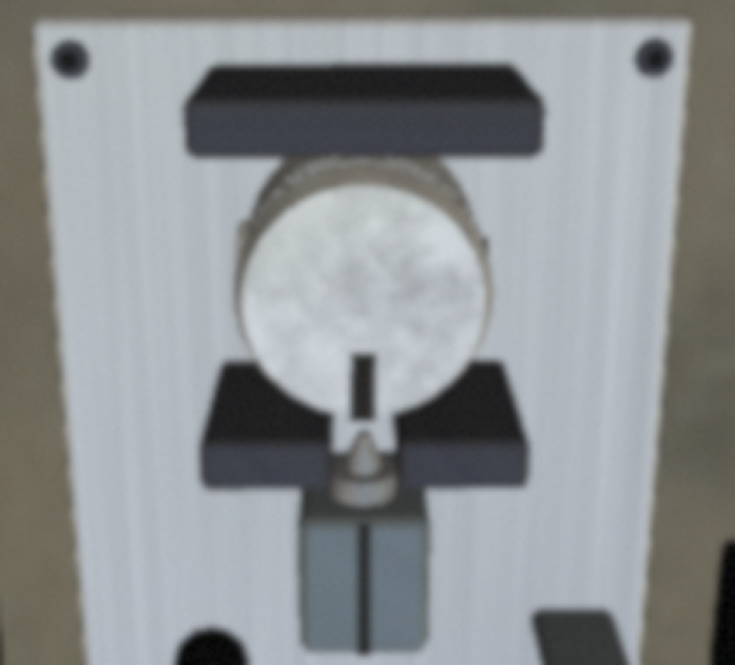

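```bash
S='from h import *
T=load(\"top0\");print(\"pad top\",ray(T,439.4,243.5,.109))
plan(.5154,-.3536,.15,-.1645)'
python3 -m handwheel '[{"x":0,"y":-0.1,"z":0,"spin":0},{"x":0,"y":0,"z":0,"spin":0},{"x":-0.18,"y":0,"z":-0.39,"spin":0},{"x":0,"y":0,"z":0,"spin":0},{"x":-0.18,"y":0,"z":-0.39,"spin":0},{"x":0,"y":0,"z":0,"spin":0},{"x":-0.17,"y":0,"z":-0.38,"spin":0},{"x":0,"y":0,"z":0,"spin":0},{"x":0,"y":0,"z":0,"spin":0}]' 0 40 >/dev/null
python3 -c "$S
snap('wrist','w19');snap('scene','s19');crop('s19',400,240,520,345,6.5,'cs19')"
```

```text
File "<string>", line 2
    T=load(\"top0\");print(\"pad top\",ray(T,439.4,243.5,.109))
            ^
SyntaxError: unexpected character after line continuation character
```

```bash
python3 - <<'E'
from h import *
T=load("top0");print("pad top",ray(T,439.4,243.5,.109))
plan(.5154,-.3536,.15,-.1645)
snap('wrist','w19');snap('scene','s19');crop('s19',400,240,520,345,6.5,'cs19')
E
```

```text
pad top [ 0.51843532 -0.3547444   0.109     ]
clk 36.0 tcp [ 0.511 -0.354  0.153] yaw -0.1637 tilt [-0.007 -1.     0.005] j [-0.61  0.5   0.17  1.25  0.    1.13] F [-0.6 -0.6  0.2] w 0.004
shift [0.043 0.03  0.011] spin 0.001 (alt -3.999 )
```

View pics/w19.png

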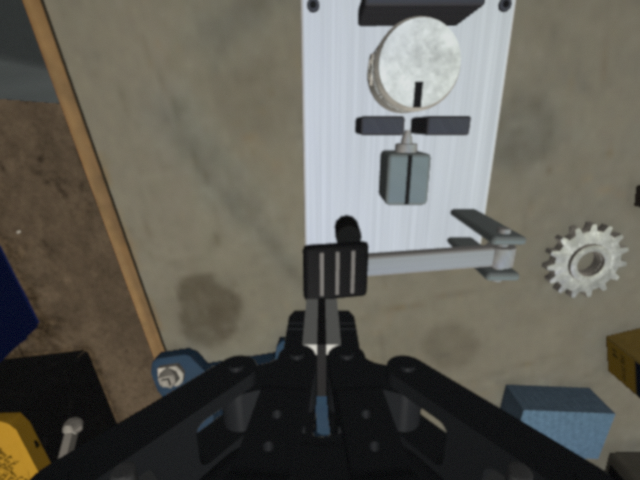

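View pics/cs19.png

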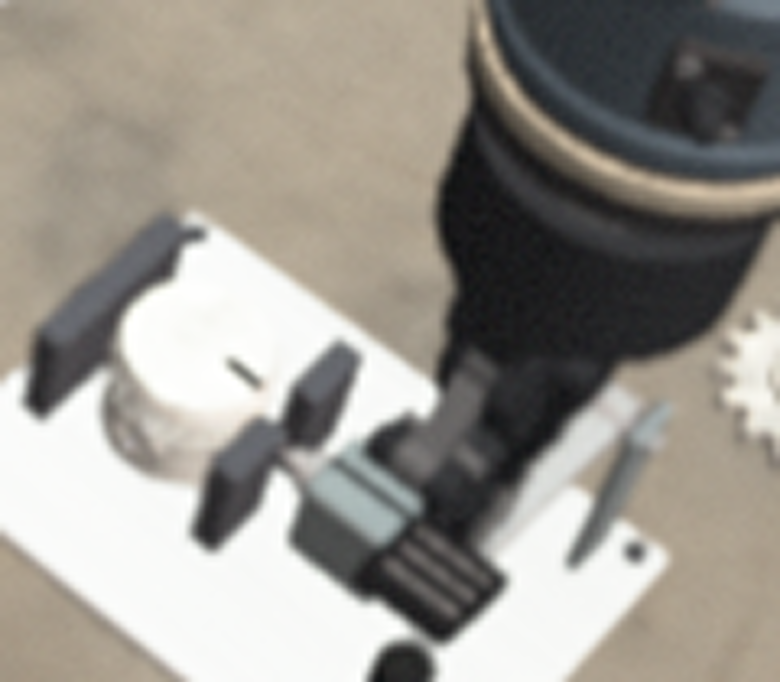

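```bash
python3 - <<'E'
from h import *
W=load('w19')
a=ray(W,336,270,.109);print(a)
plan(a[0],a[1],.115,-.1645)
E
```

```text
[ 0.51948286 -0.35086139  0.109     ]
clk 36.1 tcp [ 0.5112 -0.3537  0.153 ] yaw -0.1629 tilt [-0.007 -1.     0.005] j [-0.61  0.5   0.17  1.25  0.    1.13] F [ 1.1 -0.2 -0.6] w 0.002
shift [0.08  0.38  0.039] spin 0.002 (alt -3.998 )
```

```bash
S='from h import *
plan(.5175,-.3530,.112,-.1645)'
python3 -m handwheel '[{"x":0.06,"y":0.1,"z":0.018,"spin":0},{"x":0,"y":0,"z":0,"spin":0},{"x":0,"y":0.2,"z":0,"spin":0},{"x":0,"y":0,"z":0,"spin":0}]'  >/dev/null
python3 -c "$S
snap('wrist','w20');snap('scene','s20');crop('s20',400,240,520,345,6.5,'cs20')"
```

```text
clk 36.5 tcp [ 0.5194 -0.3503  0.121 ] yaw -0.1598 tilt [-0.007 -1.     0.005] j [-0.59  0.52  0.13  1.19  0.    1.14] F [-0.9  0.6 -0.5] w -0.002
shift [-0.014  0.09  -0.03 ] spin 0.006 (alt -3.994 )
```

View pics/w20.png

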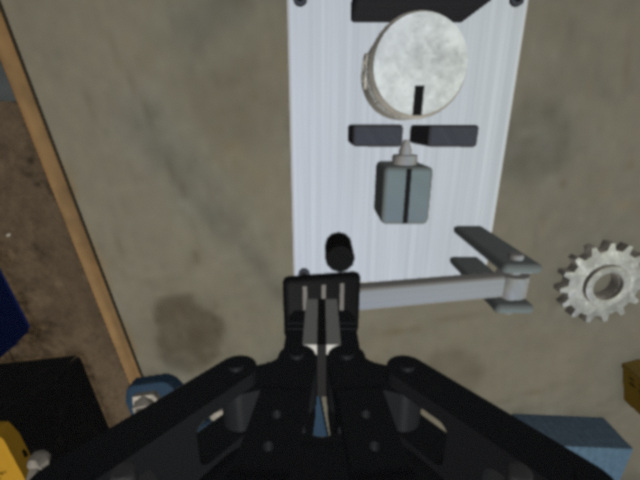

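View pics/cs20.png

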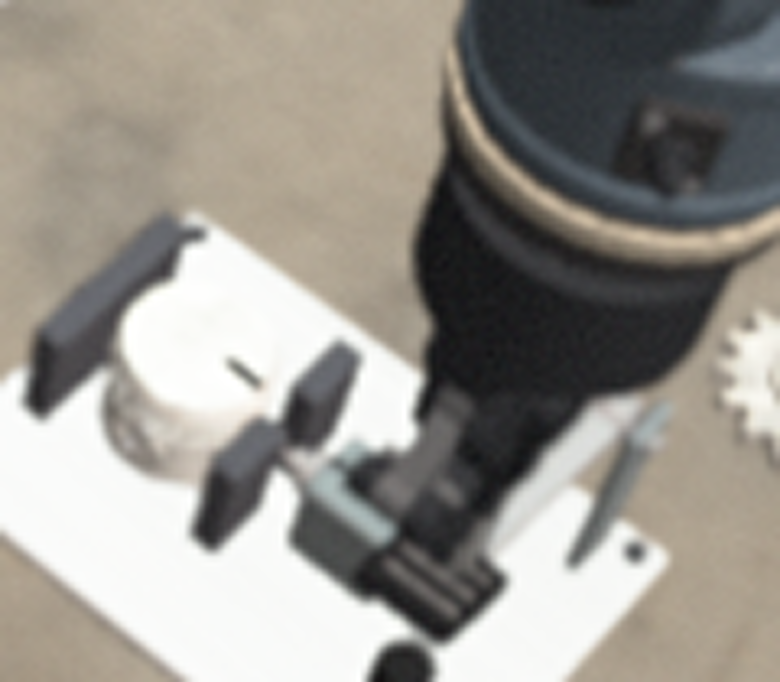

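```bash
S='from h import *
plan(.5185,-.3525,.065,-.1645)'
python3 -m handwheel '[{"x":-0.005,"y":0.08,"z":-0.025,"spin":0},{"x":0,"y":0,"z":0,"spin":0},{"x":0,"y":0.08,"z":0,"spin":0},{"x":0,"y":0,"z":0,"spin":0},{"x":0,"y":0.08,"z":0,"spin":0},{"x":0,"y":0,"z":0,"spin":0}]'  >/dev/null
python3 -c "$S"
python3 -m handwheel '[{"x":0,"y":0.08,"z":0,"spin":0},{"x":0,"y":0,"z":0,"spin":0},{"x":0,"y":0.08,"z":0,"spin":0},{"x":0,"y":0,"z":0,"spin":0}]'  >/dev/null
python3 -c "$S"
```

```text
clk 37.2 tcp [ 0.5207 -0.3546  0.1007] yaw -0.16 tilt [-0.    -1.     0.002] j [-0.6   0.53  0.09  1.13  0.    1.13] F [-0.1  0.9  1.6] w -0.001
shift [-0.025  0.357  0.016] spin 0.006 (alt -3.994 )
clk 37.6 tcp [ 0.521  -0.3549  0.085 ] yaw -0.1602 tilt [ 0.001 -1.     0.001] j [-0.6   0.54  0.07  1.1   0.    1.13] F [-2.1  1.   4. ] w -0.002
shift [-0.029  0.2    0.02 ] spin 0.006 (alt -3.994 )
```

```bash
S='from h import *
plan(.5185,-.3535,.065,-.1645)'
python3 -m handwheel '[{"x":-0.01,"y":0.08,"z":0,"spin":0},{"x":0,"y":0,"z":0,"spin":0},{"x":0,"y":0.06,"z":0,"spin":0},{"x":0,"y":0,"z":0,"spin":0}]'  >/dev/null
python3 -c "$S
snap('wrist','w21')"
python3 -m handwheel '[{"x":0,"y":0.05,"z":0,"spin":0},{"x":0,"y":0,"z":0,"spin":0}]'  >/dev/null
python3 -c "$S"
```

```text
clk 38.0 tcp [ 0.521  -0.3551  0.0738] yaw -0.16 tilt [ 0.004 -1.     0.   ] j [-0.6   0.55  0.05  1.07  0.    1.13] F [-2.4  2.1  5.6] w -0.003
shift [-0.027  0.088  0.012] spin 0.006 (alt -3.994 )
clk 38.25 tcp [ 0.5211 -0.3552  0.071 ] yaw -0.16 tilt [ 0.004 -1.     0.   ] j [-0.6   0.55  0.04  1.06  0.    1.13] F [-1.9  1.5  5.8] w 0.004
shift [-0.029  0.06   0.012] spin 0.006 (alt -3.994 )
```

```bash
S='from h import *
plan(.5195,-.3540,.065,-.1645)'
python3 -m handwheel '[{"x":0,"y":0.06,"z":0,"spin":0},{"x":0,"y":0,"z":0,"spin":0}]'  >/dev/null
python3 -c "$S"
python3 -m handwheel '[{"x":0,"y":0.04,"z":0,"spin":0},{"x":0,"y":0,"z":0,"spin":0}]'  >/dev/null
python3 -c "$S"
python3 -m handwheel '[{"x":0,"y":0.03,"z":0,"spin":0},{"x":0,"y":0,"z":0,"spin":0}]'  >/dev/null
python3 -c "$S"
```

```text
clk 38.45 tcp [ 0.5216 -0.3553  0.0676] yaw -0.1599 tilt [ 0.006 -1.    -0.   ] j [-0.6   0.55  0.04  1.05  0.    1.13] F [-5.4  2.   6.5] w -0.0
shift [-0.023  0.026  0.01 ] spin 0.006 (alt -3.994 )
clk 38.65 tcp [ 0.5218 -0.3554  0.0673] yaw -0.1598 tilt [ 0.008 -1.    -0.001] j [-0.6   0.55  0.03  1.05  0.    1.13] F [-9.3  3.9  9.9] w -0.001
shift [-0.025  0.022  0.01 ] spin 0.006 (alt -3.994 )
clk 38.85 tcp [ 0.5216 -0.3553  0.0676] yaw -0.1598 tilt [ 0.009 -1.    -0.002] j [-0.6   0.55  0.03  1.05  0.    1.13] F [-5.7  2.5  7. ] w -0.004
shift [-0.024  0.026  0.01 ] spin 0.006 (alt -3.994 )
```

```bash
S='from h import *
plan(.5195,-.3540,.065,-.1645)'
python3 -m handwheel '[{"x":0,"y":0.04,"z":0,"spin":0},{"x":0,"y":0.05,"z":0,"spin":0},{"x":0,"y":0.05,"z":0,"spin":0}]'
python3 -c "$S
snap('wrist','w22')
snap('scene','s22');crop('s22',400,240,520,345,6.5,'cs22')"
```

```text
clock: 39.15
tcp_pos: [0.5228, -0.3558, 0.0635]
eef_rot: [-0.703, 0.707, -0.051, 0.062]
ft_force: [-27.7, 17.9, 69.8]
gripper_width: -0.003
clk 39.15 tcp [ 0.5228 -0.3558  0.0635] yaw -0.1597 tilt [ 0.015 -1.    -0.004] j [-0.6   0.55  0.02  1.03  0.    1.13] F [-27.7  17.9  69.8] w -0.003
shift [-0.035 -0.015  0.012] spin 0.006 (alt -3.994 )
```

View pics/w22.png

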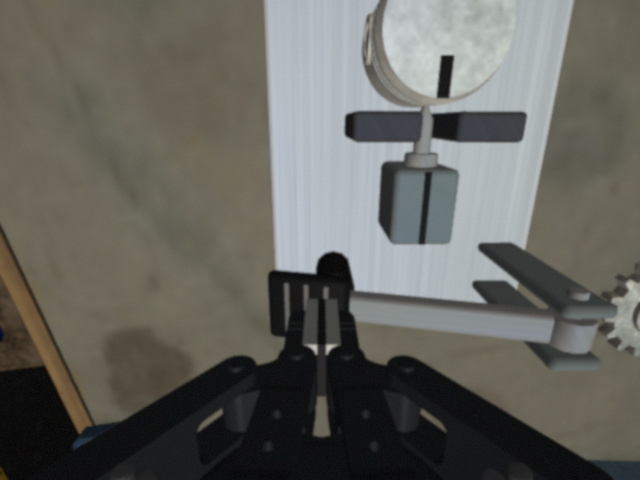

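View pics/cs22.png

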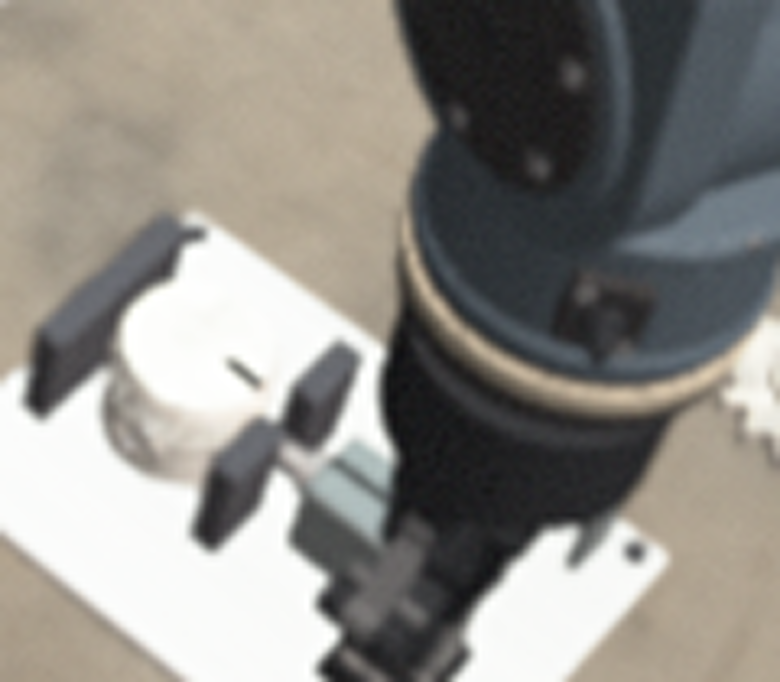

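```bash
S='from h import *
plan(.5195,-.3540,.065,-.1645)'
python3 -m handwheel '[{"x":0,"y":-0.01,"z":0,"spin":0},{"x":0,"y":-0.015,"z":0,"spin":0}]'
python3 -m handwheel '[{"x":0,"y":-0.02,"z":0,"spin":0},{"x":0,"y":-0.02,"z":0,"spin":0},{"x":0,"y":-0.02,"z":0,"spin":0},{"x":0,"y":-0.02,"z":0,"spin":0}]'
python3 -c "$S"
```

```text
clock: 39.45
tcp_pos: [0.5216, -0.3554, 0.0708]
eef_rot: [-0.703, 0.707, -0.051, 0.062]
ft_force: [-2.8, 2.0, 5.7]
gripper_width: -0.002
clock: 39.85
tcp_pos: [0.5214, -0.3554, 0.0831]
eef_rot: [-0.702, 0.707, -0.051, 0.062]
ft_force: [-0.6, 1.9, 4.5]
gripper_width: 0.004
clk 39.85 tcp [ 0.5214 -0.3554  0.0831] yaw -0.1599 tilt [ 0.017 -1.    -0.006] j [-0.6   0.53  0.04  1.07  0.    1.13] F [-0.6  1.9  4.5] w 0.004
shift [-0.024  0.181  0.012] spin 0.006 (alt -3.994 )
```

```bash
python3 -m handwheel '[{"x":0,"y":-0.01,"z":0,"spin":0},{"x":0,"y":-0.01,"z":0,"spin":0},{"x":0,"y":-0.01,"z":0,"spin":0},{"x":0,"y":-0.01,"z":0,"spin":0},{"x":0,"y":-0.01,"z":0,"spin":0},{"x":0,"y":-0.01,"z":0,"spin":0}]'
python3 -m handwheel '[{"x":0,"y":-0.01,"z":0,"spin":0},{"x":0,"y":-0.01,"z":0,"spin":0},{"x":0,"y":-0.01,"z":0,"spin":0},{"x":0,"y":-0.01,"z":0,"spin":0},{"x":0,"y":-0.01,"z":0,"spin":0},{"x":0,"y":-0.01,"z":0,"spin":0}]'
```

```text
clock: 40.45
tcp_pos: [0.5221, -0.3555, 0.0909]
eef_rot: [-0.702, 0.708, -0.05, 0.063]
ft_force: [0.8, 0.8, 3.4]
gripper_width: 0.001
clock: 41.05
tcp_pos: [0.5227, -0.3557, 0.0975]
eef_rot: [-0.702, 0.708, -0.05, 0.063]
ft_force: [2.5, -0.5, 3.4]
gripper_width: -0.001
```

```bash
python3 -m handwheel '[{"x":0,"y":-0.01,"z":0,"spin":0},{"x":0,"y":-0.01,"z":0,"spin":0},{"x":0,"y":-0.01,"z":0,"spin":0},{"x":0,"y":-0.01,"z":0,"spin":0},{"x":0,"y":-0.01,"z":0,"spin":0},{"x":0,"y":-0.01,"z":0,"spin":0}]'
python3 -m handwheel '[{"x":0,"y":-0.01,"z":0,"spin":0},{"x":0,"y":-0.01,"z":0,"spin":0},{"x":0,"y":-0.01,"z":0,"spin":0},{"x":0,"y":-0.01,"z":0,"spin":0},{"x":0,"y":-0.01,"z":0,"spin":0},{"x":0,"y":-0.01,"z":0,"spin":0}]'
python3 -c "
from h import *
plan(.5195,-.3540,.109,-.1645)"
```

```text
clock: 41.65
tcp_pos: [0.5224, -0.3557, 0.1038]
eef_rot: [-0.702, 0.708, -0.05, 0.063]
ft_force: [2.4, -0.6, 1.2]
gripper_width: -0.001
clock: 42.25
tcp_pos: [0.5219, -0.3555, 0.1101]
eef_rot: [-0.702, 0.708, -0.05, 0.063]
ft_force: [0.7, 0.4, 1.4]
gripper_width: -0.004
clk 42.25 tcp [ 0.5219 -0.3555  0.1101] yaw -0.1597 tilt [ 0.018 -1.    -0.006] j [-0.6   0.51  0.08  1.12  0.    1.13] F [0.7 0.4 1.4] w -0.004
shift [-0.027  0.01   0.011] spin 0.006 (alt -3.994 )
```

```bash
python3 -m handwheel '[{"x":0,"y":-0.01,"z":0,"spin":0},{"x":0,"y":-0.01,"z":0,"spin":0},{"x":0,"y":-0.01,"z":0,"spin":0},{"x":0,"y":-0.01,"z":0,"spin":0},{"x":0,"y":-0.01,"z":0,"spin":0},{"x":0,"y":-0.01,"z":0,"spin":0},{"x":0,"y":-0.01,"z":0,"spin":0},{"x":0,"y":-0.01,"z":0,"spin":0}]'
python3 -m handwheel '[{"x":0,"y":-0.1,"z":0,"spin":0},{"x":0,"y":-0.2,"z":0,"spin":0},{"x":0,"y":-0.4,"z":0,"spin":0},{"x":0,"y":0,"z":0,"spin":0},{"x":0,"y":0,"z":0,"spin":0}]'
python3 -c "
from h import *
plan(.5195,-.3540,.109,-.1645)
snap('wrist','w23');snap('scene','s23');crop('s23',400,240,520,345,6.5,'cs23')"
```

```text
clock: 43.05
tcp_pos: [0.5209, -0.3551, 0.1181]
eef_rot: [-0.702, 0.707, -0.051, 0.062]
ft_force: [0.4, -0.4, 1.7]
gripper_width: 0.001
clock: 43.55
tcp_pos: [0.5194, -0.3543, 0.1929]
eef_rot: [-0.702, 0.707, -0.051, 0.062]
ft_force: [0.3, -0.2, -1.0]
gripper_width: -0.0
clk 43.55 tcp [ 0.5194 -0.3543  0.1929] yaw -0.1599 tilt [ 0.016 -1.    -0.006] j [-0.6   0.48  0.24  1.32  0.    1.13] F [ 0.3 -0.2 -1. ] w -0.0
shift [-0.014  0.839  0.008] spin 0.006 (alt -3.994 )
```

View pics/w23.png

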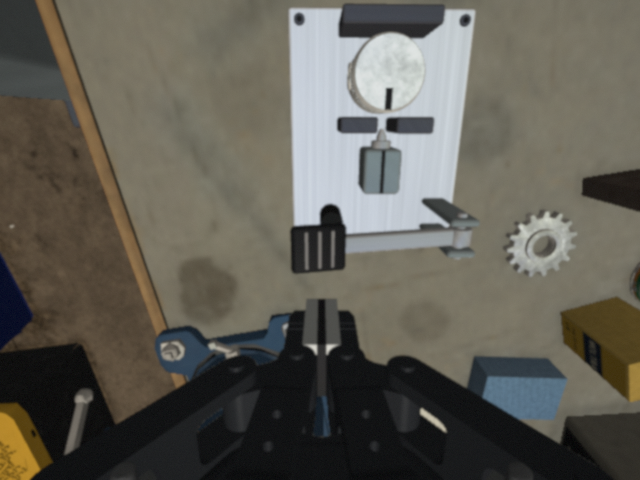

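View pics/cs23.png

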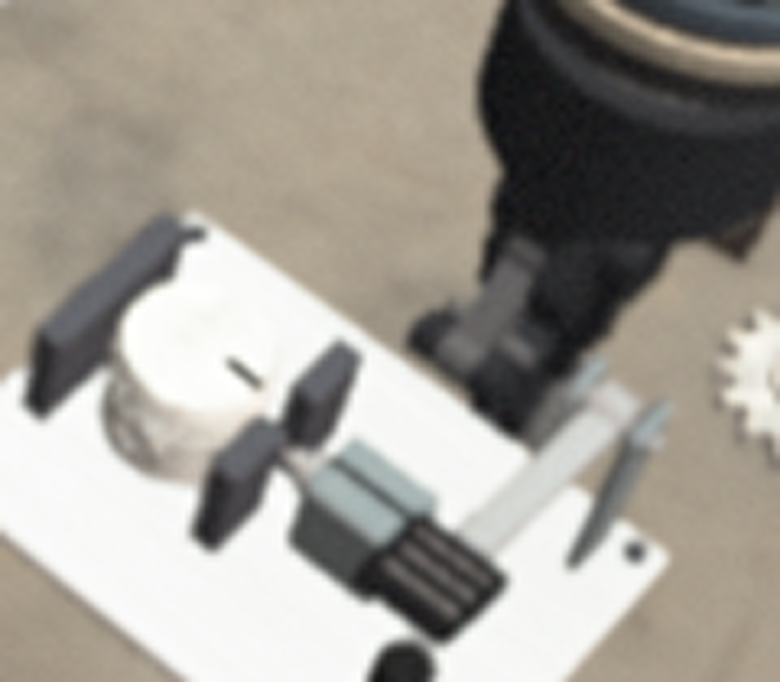

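```bash
python3 -c "
from workcell import *
print(finish_job()); print(get_state()['clock'])"
```

```text
the job is handed in; nothing more can be done
None
the job is handed in; nothing more can be done
```

I set the piston on the seat with its mark facing the punch, pressed the lever fully down, let it up under control, and handed the job in at about 44 s.

**Piston:** It could only be gripped along x at both ends, so I regrasped it once on the free worktop to turn it about 1.2 rad. I lowered it until I felt contact with the seat, then released it. The last wrist and scene pictures show the mark, punch tip and housing line in one line. By my estimate the piston is centred between the cheeks within about 0.5–1 mm. It did not move when punched.

**Lever:** I pressed until it stopped hard, with the tool at 63.5 mm, and the picture showed the punch extended. It then came up with the fingers in contact, at about 10–35 mm/s. The last pictures show it at its starting height with the robot clear.

**Checks that were off:**
- **Press force:** The last push at the stop peaked at about 70 N through the fingertips, more than I meant. That is under the 120 N wrist limit. I took the 40 N limit to cover only the arm and gripper body.
- **Contact forces:** Touching down while placing the piston peaked at about 37 N on the worktop and 22 N on the seat.
- **Camera disagreement:** The wrist and scene cameras differed by 1–2 mm on the piston's position over the fixture. I settled it from the cheek gaps seen close up.
- **Tool tilt:** The tool drifted by up to 0.04 rad between moves. I worked it back to about 0.01 or less before the regrasp and the release.

I did not touch the spacer, the bearing, the brake pad or the look-alikes.

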